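Dried sample out of the split-door desiccator

TASK

The white sample bottle with the blue cap in the clear desiccator cabinet is dry and ready to weigh: draw the bolt of the top half of the cabinet's split door, swing that half wide open, about square to the cabinet or further, and leave it open, while the bottom half stays shut and bolted. Take the bottle out, keeping it upright, and lower it gently right onto the balance, not dropping it, so that it stands wholly on the round pan. Leave the amber bottle in its place and do not disturb the other things on the bench.

Things in the scene. Friction and masses are not known exactly. Their poses are not given: they have to be found in the camera images.
- cabinet: Clear acrylic desiccator with aluminium frame, fixed, 286 mm wide (y) x 240 deep (x) x 360 high, closed clear roof. Origin: centre of its underside; x points to its back, y to its left seen from the robot. Its front face (x = -120 mm) is a split door: two clear leaves 8 mm thick, 245 wide, one above the other, each hinged at the left edge (y = 124), with its own bolt and handle.
- opening (a point): Cabinet's upper opening, behind the top leaf: its middle, in the plane of the front face, 244 mm over the bench; axes as the cabinet's. It is 250 wide and reaches from the steel shelf's top (z 140, 18 behind the face and on to the back) up to the top rail (z 348). No sill: the bottom leaf ends at z 136.
- top_door (a joint): Angle of the top leaf (z 143 to 346): 0 shut; grows as its right edge swings out towards the robot and round to the left (clockwise seen from above); stop at 2.0 rad. It stays where it is left (hinge friction 0.12 N m, under 2 N at the handle). It cannot open while its bolt is home.
- top_hinge (a point): Point on the vertical hinge axis of the top leaf, at the leaf's mid-height (z 245), 2 in front of the front face, at y = 124 of the cabinet. Its axes turn with the leaf.
- top_handle (a point): Grip point of the top leaf's pull handle: middle of a dark vertical round bar 12 mm in diameter, 100 mm long (z 215 to 315), its axis 45 out from the leaf's face and 136 from the hinge axis along the leaf. Its axes turn with the leaf: y along the leaf towards the hinge, -x straight out of its face.
- top_bolt (a joint): Slide bolt of the top leaf: 0 home in the keeper on the right post, 0.032 m fully drawn. It slides along the leaf towards the hinge, against about 3 N of friction, and stays where it is left. The leaf is free once it is drawn by 0.020 m. The keeper on the post stands 25 mm out from the front face, z 310 to 334.
- top_bolt_knob (a point): Grip point on the top bolt's red knob, a round stud 14 mm in diameter that points straight out of the leaf and ends 48 out from its face. The point is on its axis, 35 out from the face, 322 over the bench (38 below the cabinet's top), and 222 from the hinge axis along the leaf when the bolt is home.
- bottom_door (a joint): Angle of the bottom leaf (z 24 to 136): 0 shut; to stay shut.
- bottom_bolt (a joint): Slide bolt of the bottom leaf: 0 home, 0.032 m drawn; to stay home.
- bottom_bolt_knob (a point): Point on the bottom bolt's black knob, shaped and placed like the top one, 112 over the bench. To be left alone.
- sample_bottle_centre (a point): The sample bottle: white plastic, blue cap, paper label; round body 52 mm in diameter and 82 high, cap 44 in diameter, 110 high in all, 0.15 to 0.3 kg. The point is its centre, 55 above its underside; z along its axis. It stands on the sample shelf, its centre about 42 to 54 behind the front face, on the left or the right of the amber one.
- amber_bottle_centre (a point): Bystander of the same shape and size, amber with a black cap, on the same shelf, about 96 from the sample bottle centre to centre; point 55 above its underside.
- pan_top (a point): Centre of the top of the round steel balance pan, 140 mm in diameter, 86 over the bench; it stands on an overload spring, steady below 4 N, then yielding up to 4 mm. The balance (white, 270 x 200 x 56 high, fixed) lies under it: the pan is 45 from the balance's middle along its +x, and the display is at its -x end.
- reagent_bottle: Bystander: tall white bottle with red cap, 66 mm in diameter, 194 high; origin at the centre of its underside.
- solvent_bottle: Bystander: tall amber bottle with white cap, 66 mm in diameter, 194 high; origin at the centre of its underside. It may have changed places with the white one.
- test_fixture: Bystander: orange test fixture on four posts with a red toggle lever, 130 mm (x) x 90 (y) x 119 high; origin at the centre of its underside.
- beaker: Bystander: clear beaker, 72 mm in diameter, 95 high; origin at the centre of its underside.
- carton: Bystander: small open carton, 130 mm (x) x 95 (y) x 75 high; origin at the centre of its underside.
- spatula: Bystander: broad steel spatula with a wooden handle, 170 mm long, lying flat along its x axis to the left of the cabinet; origin at the middle of its underside.

How it is judged (in metres and radians):
On the way, in this order (a step that is already met when the one before it is completed fails the run):
1. the bolt of the top half is drawn (value of joint top_bolt above 0.02 m), for 0.1 s.
2. the top half of the door is swung wide open (value of joint top_door above 1.4 rad), for 0.2 s.
3. the sample bottle is out in front of the cabinet (x of sample_bottle_centre in the frame of cabinet below -0.15 m), for 0.1 s.
4. the bottle is lowered right onto the pan (within 6 mm) while still held (horizontal distance between sample_bottle_centre and pan_top below 0.042 m and z of sample_bottle_centre in the frame of pan_top below 0.061 m and contact force between the fingers and sample_bottle above 1 N), for 0.05 s.
At the end, for the whole second after the job is handed in: Sample bottle upright (0.1 rad), released, at rest on the pan, axis within 42 mm of its centre; top half open 1.4 rad or more and at rest; bottom half shut (under 0.03 rad), its bolt drawn less than 6 mm; amber bottle within 30 mm of its place (horizontal distance between sample_bottle_centre and pan_top below 0.042 m and z of sample_bottle_centre in the frame of pan_top between 0.05 and 0.06 m and angle between sample_bottle_centre's own z axis and vertical below 0.1 rad and linear speed of sample_bottle below 0.02 m/s and contact force between the fingers and sample_bottle below 0.2 N and value of joint top_door above 1.4 rad and velocity of joint top_door between -0.05 and 0.05 rad/s and value of joint bottom_door below 0.03 rad and value of joint bottom_bolt below 0.006 m and distance of amber_bottle_centre from where it was at the start of the episode below 0.03 m); the robot touches nothing.
It fails at once if the bottom half's bolt is drawn (over 6 mm) or the bottom half opens (value of joint bottom_bolt above 0.006 m or value of joint bottom_door above 0.03 rad).
It fails at once if the sample bottle is tipped over 0.6 rad from upright (angle between sample_bottle_centre's own z axis and vertical above 0.6 rad).
It fails at once if the sample bottle is dropped on or pressed hard against the balance (over 40 N) (contact force between sample_bottle and balance above 40 N).
It fails at once if the amber bottle is moved over 30 mm or tipped (distance of amber_bottle_centre from where it was at the start of the episode above 0.03 m or angle between amber_bottle_centre's own z axis and vertical above 0.35 rad).
It fails at once if another thing on the bench is moved over 30 mm or tipped (distance of any of reagent_bottle, solvent_bottle, test_fixture, beaker, carton, spatula from where it was at the start of the episode above 0.03 m or angle between any of reagent_bottle, solvent_bottle, test_fixture, beaker, carton's own z axis and vertical above 0.35 rad).
It also fails if it takes over 67 s, if anything falls off the work surface, if the arm or the gripper's body presses on something with over 40 N, if the wrist force passes 120 N, or if a joint passes its speed limit or range.

ROBOT

A 7-joint arm with a two-finger parallel gripper is mounted at the origin on the work surface. World frame = base frame: x ahead of the robot, y to its left, z up, the work surface at z = 0. Lengths are in mm, angles in rad, forces in N, time in s.
With the tool pointing down it reaches from about 425 to 925 mm from the base axis. Payload 6.8 kg.
Tool frame: the origin (TCP) lies at the very end of the fingers, on their centre line; the grasp point (between the pads) lies 19 mm behind it; z points along the fingers, y is the direction in which the jaws open and shut (so a half turn about z gives the same grasp; the last joint's range is limited). The gripper opens to 85 mm and grips with 20 to 120 N. Pads are 22 mm wide; open, the fingers measure 114 mm over their backs; the gripper's body (76 mm by 85 mm) begins 54 mm behind the grasp point. The pads swing forward as they close: fully open they stand 13 mm farther back than shut.
Start: joints at [-1.322, 0.477, 0.022, 1.555, -0.011, 1.109, -0.083], TCP at [235.759, 632.507, 231.308] pointing down, gripper open.
Joint ranges: [-2.96, 2.96], [-0.34, 2.1], [-1.41, 1.46], [0.24, 2.44], [-1.37, 4.51], [0.17, 1.92], [-2.96, 2.96]. Speed limits (rad/s): [2.39, 2.39, 3.14, 3.14, 3.14, 3.14, 3.14].

INTERFACE

Orientations are given as a unit quaternion [x, y, z, w].
In Python, from workcell import manip, capture, get_calibration, order, finder gives the robot as it stands. The module is installed in compiled form; this text tells all that it offers.
- The arm moves only by the shell command python3 -m handwheel 'ROWS' [FORCE]. ROWS is JSON, a list of rows, each an object of numbers: "x", "y", "z": the shift along the tool's x, y, z in m; "twist": the turn about the tool's z in degrees; "claw": the opening, from 0 (shut) to 1 (fully open). A call has 1 to 5 rows; each row is the pose to reach, as a shift and turn from the pose commanded when the call began, along the tool's axes at that moment; what a row does not reach only later rows make up. A row lasts 1/8 s, in which the tool goes at most 62.5 mm and 10.7 degrees, less where a joint would pass 70% of its speed; a pose out of reach is approached as far as the arm can. A call with a gripper value outside its range is refused whole. The fingers move at their own pace and stop on an object; FORCE is the grip in N (left out, the last holds). Time passes only in rows, so rows that repeat a pose let the fingers close. It gives the time, the measured TCP pose, the force and the opening at its end, in the units of the state.
- manip.observe(): the state, without advancing time (a new reading comes with each control period).
- capture(name): name is "scene" or "top" or "wrist"; returns (picture, depth): 400x640x3 uint8, red, green, blue; 400x640 float32, mm along the optical axis (not along the pixel's ray), 0 where there is no reading.
- get_calibration(name): a dict with "camera_matrix" (3x3 intrinsics, pixels), "world_from_camera" (4x4, takes a point from camera to world coordinates). Camera axes: x right, y up, looking along -z (the intrinsics and any distortion apply to the point x, -y, -z); pixel columns grow to the right and rows downward; lengths in mm; the calibration is good to about 2 mm. A picture is of the moment at which its call begins: read the wrist's pose just before it. get_calibration takes no time and is no camera call; for the wrist camera it gives the pose at the moment of the call.
- order.finish_job(): hands the job in, once; it reports no verdict.
Trained networks look in the newest picture that a camera, given by its name, has taken for a name from the list of things; names that differ only in an ending like _2 or _b are one class to them, and where a whole thing is asked for, a point or a joint stands for the part that bears it (a point fixed in the world has none). Each returns a list of dicts, best first, with "conf" (0 to 1); they miss things now and then, are a little off and sometimes report something else, mostly with a low value. They report only what shows in the picture. A call takes as long as a camera call.
- finder.find_in(camera, label): "location" ([row, column] in pixels, amid what is visible of it).
- finder.tip_of(camera, label): "location" ([row, column] in pixels: a listed point, or the origin of a listed thing).
The state is a dict: "t": time; "q": joint angles; "joint_velocities": joint speeds; "effort": joint torques, N m; "tcp_pos": TCP position; "tool_rot": TCP orientation; "force": force on the tool from outside, world axes, zero at the start; "wrist_torque": the same for the moment, N m; "finger_gap": finger opening in mm.
Only numpy, scipy, OpenCV 4.12 (cv2) and the standard library are available. Lean on these libraries where they do the work, as an engineer would, in place of code of your own. Each camera call takes 0.05 s, during which the arm holds its last target.

## Working session

There is one attempt and no reset: what is moved stays moved. The work goes in short steps, Python scripts to look and compute and a shell command to move; the robot and the scene stay as the last step left them, time stands still between calls to the robot, and variables do not carry over. Pictures are saved under pics/ and viewed, and the job is handed in when it is done.

```bash
mkdir -p pics; ls
cat > h.py <<'E'
import numpy as np, cv2
from workcell import manip, capture, get_calibration, order, finder
def snap(c,name):
    p,d=capture(c); K=get_calibration(c)
    cv2.imwrite(f'pics/{name}.png',p[:,:,::-1]); np.save(f'pics/{name}_d.npy',d)
    return p,d,K
def unproj(K,r,c,depth):
    M=np.array(K['camera_matrix']);T=np.array(K['world_from_camera'])
    x=(c-M[0,2])/M[0,0]*depth;y=(r-M[1,2])/M[1,1]*depth
    return (T@np.array([x,-y,-depth,1]))[:3]
def ray(K,r,c):
    a=unproj(K,r,c,1e-9);b=unproj(K,r,c,1000.);return a,(b-a)/1000
def atz(K,r,c,z):
    o,d=ray(K,r,c);return o+d*(z-o[2])/d[2]
def proj(K,p):
    M=np.array(K['camera_matrix']);T=np.linalg.inv(np.array(K['world_from_camera']))
    q=T@np.append(p,1);return M[1,2]+M[1,1]*q[1]/q[2]*1 if 0 else (M[1,2]-M[1,1]*q[1]/-q[2], M[0,2]+M[0,0]*q[0]/-q[2])
E
python3 - <<'E'
from h import *
print(manip.observe())
for c in ('scene','top','wrist'):
    p,d,K=snap(c,c+'0'); print(c,K)
    if c=='wrist':continue
    for l in ['cabinet','opening','top_hinge','top_handle','top_bolt_knob','bottom_bolt_knob','sample_bottle_centre','amber_bottle_centre','pan_top','reagent_bottle','solvent_bottle','test_fixture','beaker','carton','spatula']:
        r=finder.tip_of(c,l)
        for x in r[:2]:
            u,v=x['location'];dd=d[int(u),int(v)] if 0<=u<400 and 0<=v<640 else 0
            print(l,x['conf'],np.round([u,v]),dd,np.round(unproj(K,u,v,dd)))
E
```

```text
pics
{'t': 0.0, 'q': array([-1.32207397,  0.47779922,  0.0223661 ,  1.55644672, -0.01152067,
        1.10931123, -0.08310832]), 'joint_velocities': array([ 0.00024161,  0.00061171, -0.00170279, -0.00097512,  0.00118924,
       -0.00124727, -0.00069714]), 'effort': array([ 1.19599019e-03, -5.96461558e+01,  1.60876472e+00, -2.81191528e+01,
        1.25004954e-02,  9.79997450e-03, -1.42532480e-05]), 'tcp_pos': array([235.5929399 , 631.91753635, 230.32882048]), 'tool_rot': array([ 1.77475626e-01,  9.84124768e-01, -9.12756190e-04, -9.84141951e-05]), 'force': array([-0.30580951,  0.20006027,  0.0518749 ]), 'wrist_torque': array([-0.02198043, -0.01145941, -0.01324111]), 'finger_gap': 85.09176153628782}
scene {'camera_matrix': array([[372.51397146,   0.        , 318.63506048],
       [  0.        , 372.51397146, 197.05189428],
       [  0.        ,   0.        ,   1.        ]]), 'world_from_camera': array([[ 8.61127598e-01,  3.19308653e-01, -3.95602380e-01,
         1.05721729e+02],
       [-5.08286812e-01,  5.56340474e-01, -6.57365798e-01,
        -7.89765839e+02],
       [ 1.01870284e-02, 
[... 2203 characters left out ...]
 196.]
beaker 0.91 [255. 210.] 1623.92 [391. 423.  10.]
carton 0.78 [247. 312.] 1624.9355 [430.  61.   5.]
spatula 0.69 [198. 226.] 1631.6893 [595. 375.  19.]
wrist {'camera_matrix': array([[336.87906375,   0.        , 312.61314353],
       [  0.        , 336.87906375, 206.5424077 ],
       [  0.        ,   0.        ,   1.        ]]), 'world_from_camera': array([[ 3.48868627e-01, -8.85336829e-01, -3.07358715e-01,
         1.56037544e+02],
       [ 9.37171501e-01,  3.29750557e-01,  1.13904117e-01,
         6.62385238e+02],
       [ 5.08198103e-04, -3.27785402e-01,  9.44752069e-01,
         3.74161929e+02],
       [ 0.00000000e+00,  0.00000000e+00,  0.00000000e+00,
         1.00000000e+00]])}
```

View images.

View pics/scene0.png

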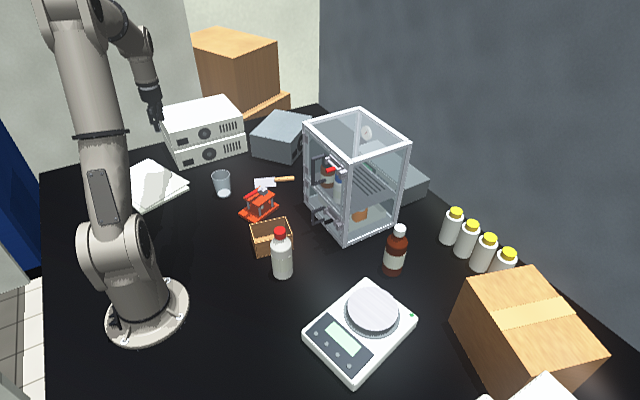

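View pics/top0.png

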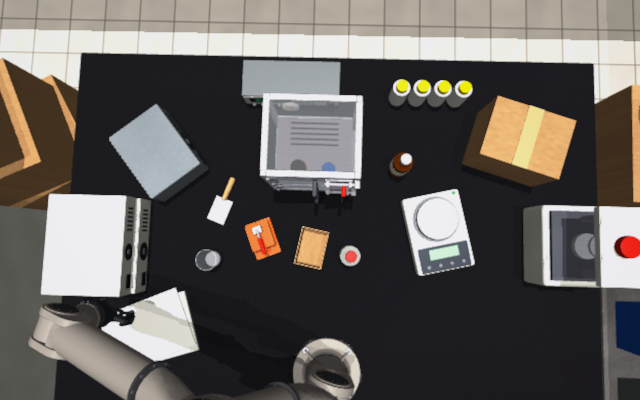

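View pics/wrist0.png

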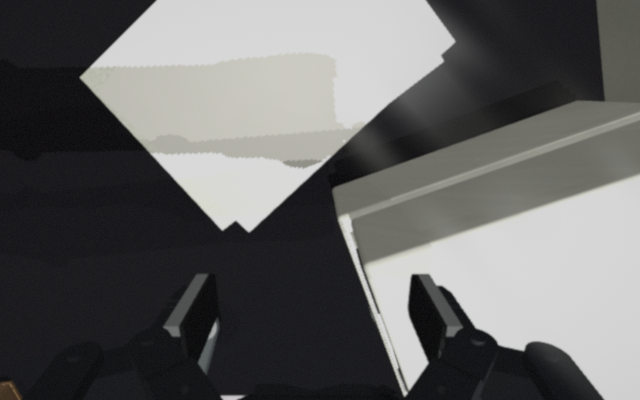

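Run:
```python
import cv2
a=cv2.imread('pics/top0.png');cv2.imwrite('pics/top0z.png',cv2.resize(a[130:290,240:440],None,fx=4,fy=3.75,interpolation=2)[:600,:800])
a=cv2.imread('pics/scene0.png');cv2.imwrite('pics/scene0z.png',cv2.resize(a[110:260,230:430],None,fx=4,fy=4,interpolation=2))
```

```text
(no output)
```

View pics/top0z.png

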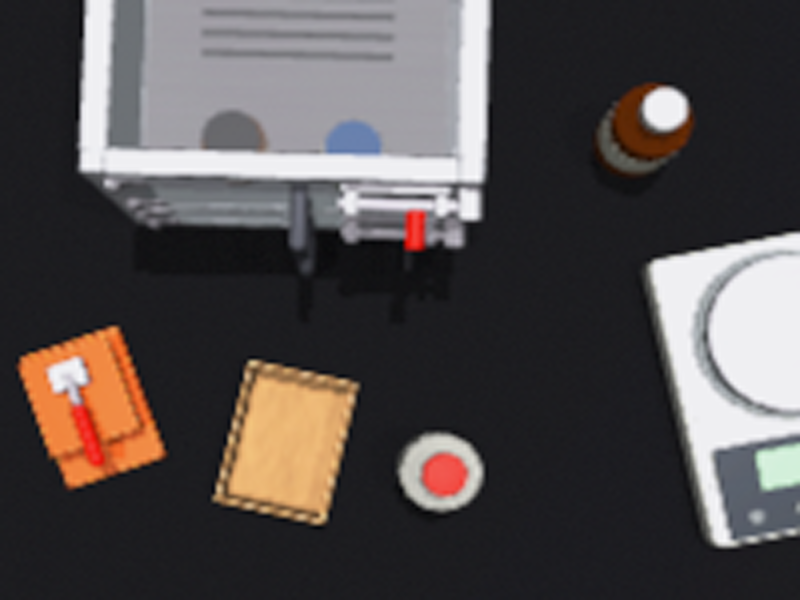

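View pics/scene0z.png

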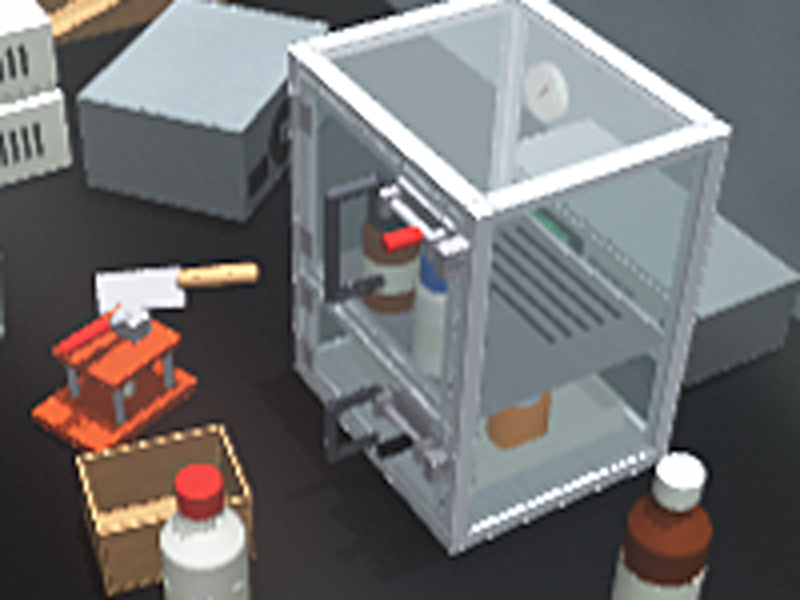

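Run:
```python
import cv2
a=cv2.imread('pics/scene0.png');cv2.imwrite('pics/scene0r.png',cv2.resize(a[0:350,30:250],None,fx=2.5,fy=1.7,interpolation=2)[:600,:800])
```

```text
(no output)
```

View pics/scene0r.png

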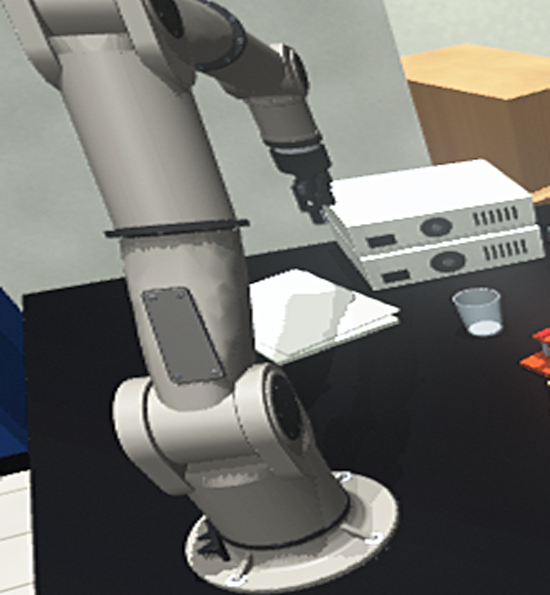

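```bash
python3 -m handwheel '[{"z":-0.06,"claw":1},{"z":-0.12},{"x":-0.03,"y":-0.03,"z":-0.165,"twist":-7},{"x":-0.07,"y":-0.07,"z":-0.18,"twist":-14},{"x":-0.11,"y":-0.11,"z":-0.20,"twist":-20}]'
```

```text
validation failed for argument at $[0]...
```

```bash
python3 -m handwheel '[{"x":0,"y":0,"z":-0.06,"twist":0,"claw":1},{"x":0,"y":0,"z":-0.12,"twist":0,"claw":1},{"x":-0.03,"y":-0.03,"z":-0.165,"twist":-7,"claw":1},{"x":-0.07,"y":-0.07,"z":-0.18,"twist":-14,"claw":1},{"x":-0.11,"y":-0.11,"z":-0.20,"twist":-20,"claw":1}]'
```

```text
t: 2.28
tcp_pos: [301.0, 489.4, 432.0]
tool_rot: [0.002, 1.0, 0.0, 0.0]
force: [1.2, -0.2, 0.9]
finger_gap: 85.5
```

```bash
python3 -m handwheel '[{"x":-0.02,"y":-0.05,"z":-0.02,"twist":0,"claw":1},{"x":-0.04,"y":-0.1,"z":-0.04,"twist":0,"claw":1},{"x":-0.07,"y":-0.15,"z":-0.06,"twist":0,"claw":1},{"x":-0.1,"y":-0.2,"z":-0.08,"twist":0,"claw":1},{"x":-0.13,"y":-0.24,"z":-0.1,"twist":0,"claw":1}]'
python3 -m handwheel '[{"x":0,"y":-0.05,"z":-0.03,"twist":0,"claw":1},{"x":0,"y":-0.1,"z":-0.06,"twist":0,"claw":1},{"x":0,"y":-0.15,"z":-0.09,"twist":0,"claw":1},{"x":0,"y":-0.2,"z":-0.12,"twist":0,"claw":1},{"x":0,"y":-0.2,"z":-0.18,"twist":0,"claw":1}]'
python3 -c "
from h import *
print(manip.observe())"
```

```text
t: 2.9
tcp_pos: [429.3, 247.5, 532.6]
tool_rot: [0.004, 1.0, 0.001, 0.0]
force: [0.3, 0.1, 0.2]
finger_gap: 85.4
t: 3.52
tcp_pos: [425.9, 44.2, 663.4]
tool_rot: [0.01, 1.0, -0.0, 0.01]
force: [0.0, 1.2, 0.1]
finger_gap: 85.5
{'t': 3.525, 'q': array([-0.50439133, -0.06637578,  0.22738268,  1.2830101 ,  0.02279763,
        1.90360832,  1.28190907]), 'joint_velocities': array([ 1.71313781,  0.13040984, -1.7690031 , -0.16443266, -0.12774728,
        0.00407712,  0.06571119]), 'effort': array([-10.26008248, -24.0286696 ,   8.3866632 , -28.65468442,
         0.79099769,   0.1158532 ,   0.25909147]), 'tcp_pos': array([425.90926696,  44.22308892, 663.37752681]), 'tool_rot': array([ 9.59992988e-03,  9.99900645e-01, -3.93993414e-04,  1.03143681e-02]), 'force': array([0.0162029 , 1.21193731, 0.08778027]), 'wrist_torque': array([ 0.09279509,  0.05792382, -0.07643048]), 'finger_gap': 85.4854640571187}
```

```bash
cat > cab.py <<'E'
from h import *
import sys
p=cv2.imread('pics/top0.png');d=np.load('pics/top0_d.npy');K=get_calibration('top')
pts=np.array([[unproj(K,r,c,d[r,c]) for c in range(640)] for r in range(400)])
# roof frame pixels: height 350..370
m=(abs(pts[:,:,2]-360)<8)&(d>0)
ys,xs=np.where(m); print(len(ys), pts[m].mean(0))
P=pts[m][:,:2].astype(np.float32); 
sel=(P[:,0]>550)&(P[:,0]<1000)&(abs(P[:,1]-60)<250);P=P[sel]
print(cv2.minAreaRect(P), cv2.boxPoints(cv2.minAreaRect(P)))
E
python3 cab.py
```

```text
8787 [726.98691724  38.9846815  360.17507594]
((752.6385498046875, 61.99840545654297), (286.92681884765625, 241.57025146484375), 89.68521881103516) [[631.067    -80.799255]
 [872.63367  -82.12642 ]
 [874.2101   204.79607 ]
 [632.64343  206.12323 ]]
```

```bash
python3 -m handwheel '[{"x":0,"y":0,"z":-0.06,"twist":0,"claw":1},{"x":0,"y":0,"z":-0.12,"twist":0,"claw":1},{"x":0,"y":0,"z":-0.18,"twist":0,"claw":1}]'
python3 -c "
from h import *
s=manip.observe();print(s['q'],s['tool_rot'])"
```

```text
t: 3.9
tcp_pos: [423.6, 50.3, 682.8]
tool_rot: [0.004, 1.0, -0.0, 0.027]
force: [-0.0, -0.4, 0.1]
finger_gap: 85.4
[ 1.29042980e-01 -3.83379602e-02 -3.75602996e-01  1.21458864e+00
 -3.81587239e-04  1.91112812e+00  1.31532675e+00] [ 4.32907219e-03  9.99635113e-01 -2.38085170e-04  2.66616272e-02]
```

```bash
python3 -m handwheel '[{"x":0,"y":0,"z":-0.06,"twist":0,"claw":1},{"x":0,"y":0,"z":-0.12,"twist":0,"claw":1}]'
python3 -c "
from h import *
s=manip.observe();print(s['q'],s['tool_rot'])"; python3 -m handwheel '[{"x":0,"y":0,"z":0,"twist":0,"claw":1}]'
python3 -c "
from h import *
s=manip.observe();print(s['q'],s['tool_rot'])"
```

```text
t: 4.15
tcp_pos: [420.0, 48.7, 700.1]
tool_rot: [0.005, 0.999, 0.003, 0.043]
force: [-0.6, -0.2, 0.4]
finger_gap: 85.5
[ 0.54763123 -0.04014099 -0.75281594  1.17092482 -0.01626983  1.91373233
  1.34947551] [0.0046071  0.99904292 0.00307261 0.04338866]
t: 4.28
tcp_pos: [420.1, 47.0, 700.3]
tool_rot: [0.007, 0.999, 0.003, 0.044]
force: [-0.4, 0.2, -1.1]
finger_gap: 85.0
[ 0.54917444 -0.04070693 -0.75032877  1.1708583  -0.01586745  1.91369145
  1.34876296] [0.00704482 0.99901376 0.00272674 0.04375428]
```

```bash
python3 -m handwheel '[{"x":0,"y":0,"z":-0.06,"twist":0,"claw":1},{"x":0,"y":0,"z":-0.12,"twist":0,"claw":1},{"x":0,"y":0,"z":-0.18,"twist":0,"claw":1},{"x":0,"y":0,"z":-0.24,"twist":0,"claw":1},{"x":0,"y":0,"z":-0.3,"twist":0,"claw":1}]'
python3 -c "
from h import *
s=manip.observe();print(s['q'],s['tool_rot']);snap('scene','s1')"
```

```text
t: 4.9
tcp_pos: [415.2, 48.4, 736.7]
tool_rot: [0.004, 0.997, 0.008, 0.082]
force: [0.6, -0.7, -1.1]
finger_gap: 85.5
[ 0.9744161  -0.08150034 -1.07069902  1.10007702 -0.07503382  1.91515936
  1.430693  ] [0.00405312 0.99662374 0.00814253 0.08159903]
```

View pics/s1.png

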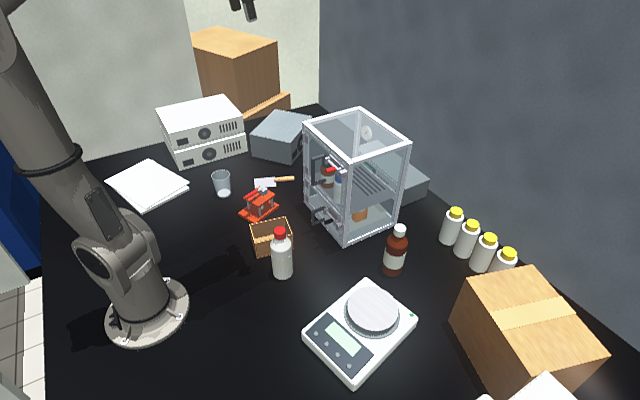

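```bash
python3 -m handwheel '[{"x":0.04,"y":0,"z":-0.045,"twist":0,"claw":1},{"x":0.08,"y":0,"z":-0.09,"twist":0,"claw":1},{"x":0.12,"y":0,"z":-0.135,"twist":0,"claw":1},{"x":0.16,"y":0,"z":-0.18,"twist":0,"claw":1},{"x":0.2,"y":0,"z":-0.225,"twist":0,"claw":1}]'
python3 -c "
from h import *
s=manip.observe();print(s['q'],s['tool_rot'])"
```

```text
t: 5.58
tcp_pos: [360.3, 65.1, 733.9]
tool_rot: [0.005, 0.996, 0.004, 0.091]
force: [-0.2, -0.7, -0.5]
finger_gap: 85.5
[-0.07788818 -0.18475582 -0.22842926  1.23092464  0.00750188  1.91545445
  1.25740717] [0.00514222 0.9958556  0.00354109 0.09073388]
```

```bash
python3 -m handwheel '[{"x":-0.06,"y":0,"z":0,"twist":0,"claw":1},{"x":-0.12,"y":0,"z":0,"twist":0,"claw":1},{"x":-0.18,"y":0,"z":-0.03,"twist":0,"claw":1},{"x":-0.22,"y":0,"z":-0.09,"twist":0,"claw":1},{"x":-0.24,"y":0,"z":-0.15,"twist":0,"claw":1}]'
python3 -c "
from h import *
s=manip.observe();print(s['q'],s['tool_rot'])"
python3 -m handwheel '[{"x":-0.02,"y":0,"z":-0.059,"twist":0,"claw":1},{"x":-0.04,"y":0,"z":-0.118,"twist":0,"claw":1},{"x":-0.06,"y":0,"z":-0.177,"twist":0,"claw":1},{"x":-0.08,"y":0,"z":-0.236,"twist":0,"claw":1},{"x":-0.1,"y":0,"z":-0.295,"twist":0,"claw":1}]'
python3 -c "
from h import *
s=manip.observe();print(s['q'],s['tool_rot'])"
```

```text
t: 6.2
tcp_pos: [511.6, 50.7, 747.3]
tool_rot: [0.006, 0.996, 0.013, 0.093]
force: [0.5, -0.3, -0.8]
finger_gap: 85.6
[-0.77698159  0.06190234  0.62057366  0.98821848 -0.03226433  1.91499441
  1.38346495] [0.00641022 0.99557343 0.01281463 0.09288836]
t: 6.82
tcp_pos: [529.2, 44.8, 785.7]
tool_rot: [0.006, 0.991, 0.018, 0.133]
force: [0.4, -0.1, -0.4]
finger_gap: 85.4
[-0.91076851  0.09954989  0.85924743  0.88953662 -0.0983819   1.91519575
  1.4484796 ] [0.00605938 0.99089777 0.01810929 0.13325518]
```

```bash
python3 -m handwheel '[{"x":-0.03,"y":0,"z":-0.054,"twist":0,"claw":1},{"x":-0.06,"y":0,"z":-0.108,"twist":0,"claw":1},{"x":-0.09,"y":0,"z":-0.162,"twist":0,"claw":1},{"x":-0.12,"y":0,"z":-0.216,"twist":0,"claw":1},{"x":-0.15,"y":0,"z":-0.27,"twist":0,"claw":1}]'
python3 -c "
from h import *
s=manip.observe();print(s['q'],s['tool_rot'])"
python3 -m handwheel '[{"x":-0.03,"y":0,"z":-0.054,"twist":0,"claw":1},{"x":-0.06,"y":0,"z":-0.108,"twist":0,"claw":1},{"x":-0.09,"y":0,"z":-0.162,"twist":0,"claw":1},{"x":-0.12,"y":0,"z":-0.216,"twist":0,"claw":1},{"x":-0.15,"y":0,"z":-0.27,"twist":0,"claw":1}]'
python3 -c "
from h import *
s=manip.observe();print(s['q'],s['tool_rot'])"
```

```text
t: 7.45
tcp_pos: [557.9, 36.4, 820.6]
tool_rot: [0.007, 0.985, 0.022, 0.173]
force: [0.5, 1.0, -0.2]
finger_gap: 85.7
[-0.63940427  0.15281273  0.63823173  0.74995242 -0.13146274  1.91525386
  1.46755517] [0.00685951 0.98469842 0.02184968 0.17275581]
t: 8.07
tcp_pos: [565.8, 28.4, 856.4]
tool_rot: [0.007, 0.977, 0.025, 0.211]
force: [-0.1, 0.9, 0.4]
finger_gap: 85.4
[-0.5592973   0.17019343  0.5934472   0.65228867 -0.15267184  1.91521324
  1.48043494] [0.00686813 0.97711354 0.02499534 0.21113309]
```

```bash
for i in 1 2 3; do :; done
python3 -m handwheel '[{"x":-0.03,"y":0,"z":-0.054,"twist":0,"claw":1},{"x":-0.06,"y":0,"z":-0.108,"twist":0,"claw":1},{"x":-0.09,"y":0,"z":-0.162,"twist":0,"claw":1},{"x":-0.12,"y":0,"z":-0.216,"twist":0,"claw":1},{"x":-0.15,"y":0,"z":-0.27,"twist":0,"claw":1}]'
python3 -m handwheel '[{"x":-0.03,"y":0,"z":-0.054,"twist":0,"claw":1},{"x":-0.06,"y":0,"z":-0.108,"twist":0,"claw":1},{"x":-0.09,"y":0,"z":-0.162,"twist":0,"claw":1},{"x":-0.12,"y":0,"z":-0.216,"twist":0,"claw":1},{"x":-0.15,"y":0,"z":-0.27,"twist":0,"claw":1}]'
python3 -c "
from h import *
s=manip.observe();print(s['q'],s['tool_rot'])"
python3 -m handwheel '[{"x":-0.03,"y":0,"z":-0.054,"twist":0,"claw":1},{"x":-0.06,"y":0,"z":-0.108,"twist":0,"claw":1},{"x":-0.09,"y":0,"z":-0.162,"twist":0,"claw":1},{"x":-0.12,"y":0,"z":-0.216,"twist":0,"claw":1},{"x":-0.15,"y":0,"z":-0.27,"twist":0,"claw":1}]'
python3 -c "
from h import *
s=manip.observe();print(s['q'],s['tool_rot'])"
```

```text
t: 8.7
tcp_pos: [558.3, 19.7, 893.3]
tool_rot: [0.007, 0.968, 0.028, 0.249]
force: [0.1, 0.5, -0.1]
finger_gap: 85.7
t: 9.32
tcp_pos: [539.0, 10.9, 930.4]
tool_rot: [0.008, 0.958, 0.03, 0.285]
force: [0.4, 0.1, -0.3]
finger_gap: 85.3
[-0.57844775  0.13642665  0.65717501  0.53314274 -0.17348961  1.9152193
  1.4966444 ] [0.00760831 0.95807244 0.02991879 0.28485817]
t: 9.95
tcp_pos: [510.8, 2.1, 966.6]
tool_rot: [0.008, 0.947, 0.032, 0.32]
force: [-0.4, 0.4, -0.3]
finger_gap: 85.2
[-0.68591746  0.0950176   0.76501445  0.49974118 -0.16424007  1.91521056
  1.50040522] [0.00793967 0.94675509 0.0320514  0.32025688]
```

```bash
python3 -m handwheel '[{"x":-0.03,"y":0,"z":-0.054,"twist":0,"claw":1},{"x":-0.06,"y":0,"z":-0.108,"twist":0,"claw":1},{"x":-0.09,"y":0,"z":-0.162,"twist":0,"claw":1},{"x":-0.12,"y":0,"z":-0.216,"twist":0,"claw":1},{"x":-0.15,"y":0,"z":-0.27,"twist":0,"claw":1}]'
python3 -m handwheel '[{"x":-0.04,"y":0,"z":-0.048,"twist":0,"claw":1},{"x":-0.08,"y":0,"z":-0.096,"twist":0,"claw":1},{"x":-0.12,"y":0,"z":-0.144,"twist":0,"claw":1},{"x":-0.16,"y":0,"z":-0.192,"twist":0,"claw":1},{"x":-0.2,"y":0,"z":-0.24,"twist":0,"claw":1}]'
python3 -c "
from h import *
s=manip.observe();print(s['q'],s['tool_rot'])"
python3 -m handwheel '[{"x":-0.05,"y":0,"z":-0.037,"twist":0,"claw":1},{"x":-0.1,"y":0,"z":-0.074,"twist":0,"claw":1},{"x":-0.15,"y":0,"z":-0.111,"twist":0,"claw":1},{"x":-0.2,"y":0,"z":-0.148,"twist":0,"claw":1},{"x":-0.25,"y":0,"z":-0.185,"twist":0,"claw":1}]'
python3 -c "
from h import *
s=manip.observe();print(s['q'],s['tool_rot'])"
```

```text
t: 10.58
tcp_pos: [477.7, -8.4, 1003.1]
tool_rot: [0.009, 0.933, 0.035, 0.357]
force: [-0.4, -1.3, 0.2]
finger_gap: 85.3
t: 11.2
tcp_pos: [467.4, -16.9, 1032.2]
tool_rot: [0.009, 0.921, 0.036, 0.388]
force: [-0.9, -0.8, -0.1]
finger_gap: 85.2
[-0.7594906   0.05064359  0.85196221  0.39108794 -0.16129982  1.91524421
  1.50844175] [0.00889422 0.92071002 0.03598197 0.38848326]
t: 11.82
tcp_pos: [477.9, -23.7, 1057.8]
tool_rot: [0.009, 0.907, 0.037, 0.418]
force: [0.1, -0.4, 0.2]
finger_gap: 85.4
[-0.41383685  0.1168883   0.66969968  0.26314025 -0.31732504  1.91522351
  1.52384984] [0.00932052 0.90742638 0.03706496 0.41846945]
```

```bash
python3 -m handwheel '[{"x":-0.04,"y":0,"z":-0.048,"twist":0,"claw":1},{"x":-0.08,"y":0,"z":-0.096,"twist":0,"claw":1},{"x":-0.12,"y":0,"z":-0.144,"twist":0,"claw":1},{"x":-0.16,"y":0,"z":-0.192,"twist":0,"claw":1},{"x":-0.2,"y":0,"z":-0.24,"twist":0,"claw":1}]'
cat >> h.py <<'E'
from scipy.spatial.transform import Rotation as Ro
def st():
    s=manip.observe();R=Ro.from_quat(s['tool_rot']).as_matrix();return s,R
def go(target):
    s,R=st();D=np.array(target)-s['tcp_pos'];print('tcp',np.round(s['tcp_pos'],1),'tool d mm',np.round(R.T@D,1),'q',np.round(s['q'],2))
E
python3 -c "
from h import *
s,R=st();print(s['q'],s['tool_rot']);print(R); go([480,0,700])"
```

```text
t: 12.45
tcp_pos: [435.7, -32.0, 1087.4]
tool_rot: [0.009, 0.892, 0.039, 0.449]
force: [0.6, -0.1, -0.1]
finger_gap: 85.6
[-0.45848143  0.05971811  0.6323508   0.24249045 -0.23487075  1.91524311
  1.51461255] [0.00918428 0.89248744 0.03877647 0.44930859]
[[-0.59607488 -0.01845148  0.80271681]
 [ 0.05123891  0.99682407  0.06096186]
 [-0.80129227  0.07746817 -0.59323636]]
tcp [ 435.7  -32.  1087.4] tool d mm [285.7   1.  267.3] q [-0.46  0.06  0.63  0.24 -0.23  1.92  1.51]
```

```bash
python3 -m handwheel '[{"x":0.048,"y":0,"z":0.036,"twist":-2,"claw":1},{"x":0.096,"y":0,"z":0.072,"twist":-4,"claw":1},{"x":0.144,"y":0,"z":0.108,"twist":-5.5,"claw":1},{"x":0.192,"y":0,"z":0.143,"twist":-5.5,"claw":1},{"x":0.241,"y":0,"z":0.179,"twist":-5.5,"claw":1}]'
python3 -c "
from h import *
s,R=st();print(s['q']);print(R); go([450,0,600]);snap('scene','s2')"
```

```text
t: 13.08
tcp_pos: [424.5, -26.1, 953.8]
tool_rot: [-0.043, 0.894, 0.018, 0.446]
force: [-0.1, -0.1, 0.8]
finger_gap: 85.4
[-0.29193009 -0.31982768  0.0777396   1.05573281  0.11969129  1.48200974
  1.50886935]
[[-0.59852706 -0.09200068  0.79580226]
 [-0.0605487   0.99573746  0.06957568]
 [-0.79881113 -0.00654186 -0.60154633]]
tcp [424.5 -26.1 953.8] tool d mm [265.8  26.  234.9] q [-0.29 -0.32  0.08  1.06  0.12  1.48  1.51]
```

View pics/s2.png

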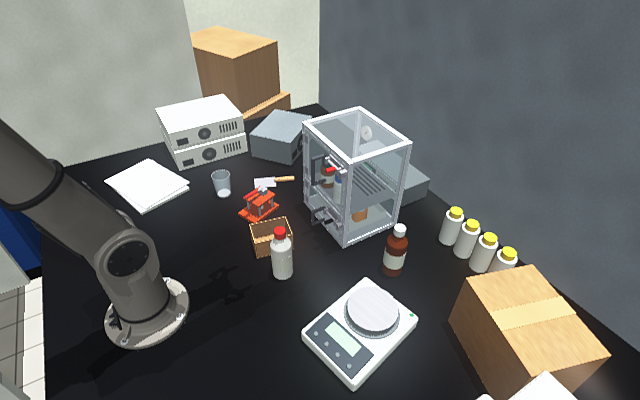

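```bash
python3 -m handwheel '[{"x":0.048,"y":0,"z":0.036,"twist":0,"claw":1},{"x":0.096,"y":0,"z":0.072,"twist":0,"claw":1},{"x":0.144,"y":0,"z":0.108,"twist":0,"claw":1},{"x":0.192,"y":0,"z":0.143,"twist":0,"claw":1},{"x":0.241,"y":0,"z":0.179,"twist":0,"claw":1}]'
python3 -c "
from h import *
s,R=st();print(s['q']);print(R); go([450,0,600])"
```

```text
t: 13.75
tcp_pos: [469.5, -42.9, 850.0]
tool_rot: [-0.031, 0.897, 0.017, 0.44]
force: [-1.4, -1.2, 0.3]
finger_gap: 85.5
[ 0.37029391 -0.33610098 -0.17644892  1.34400656 -0.26857577  1.23579488
  1.78242841]
[[-0.61047169 -0.07022623  0.78891862]
 [-0.04074368  0.99752711  0.0572679 ]
 [-0.79098942  0.00281698 -0.61182334]]
tcp [469.5 -42.9 850. ] tool d mm [207.9  43.5 140. ] q [ 0.37 -0.34 -0.18  1.34 -0.27  1.24  1.78]
```

```bash
python3 -m handwheel '[{"x":0.046,"y":0.005,"z":0.032,"twist":0,"claw":1},{"x":0.092,"y":0.01,"z":0.064,"twist":0,"claw":1},{"x":0.138,"y":0.015,"z":0.096,"twist":0,"claw":1},{"x":0.184,"y":0.02,"z":0.13,"twist":0,"claw":1},{"x":0.208,"y":0.03,"z":0.14,"twist":0,"claw":1}]'
python3 -c "
from h import *
s,R=st();print(s['q']);print(R); go([450,0,600])"
```

```text
t: 14.38
tcp_pos: [540.7, -3.9, 647.3]
tool_rot: [-0.049, 0.901, 0.034, 0.43]
force: [-0.3, 4.8, 0.4]
finger_gap: 84.9
[ 0.50741797 -0.33734092 -0.37041464  1.77821064 -0.41301019  0.82795306
  1.92346093]
[[-0.62594615 -0.11754521  0.7709569 ]
 [-0.05924743  0.99288634  0.10327858]
 [-0.77761248  0.01896961 -0.62845763]]
tcp [540.7  -3.9 647.3] tool d mm [ 93.3  13.6 -39.8] q [ 0.51 -0.34 -0.37  1.78 -0.41  0.83  1.92]
```

```bash
python3 -m handwheel '[{"x":0.05,"y":0,"z":0,"twist":0,"claw":1},{"x":0.1,"y":0.005,"z":0.01,"twist":0,"claw":1},{"x":0.14,"y":0.008,"z":0.035,"twist":0,"claw":1},{"x":0.167,"y":0.008,"z":0.059,"twist":0,"claw":1},{"x":0.167,"y":0.008,"z":0.059,"twist":0,"claw":1}]'
python3 -c "
from h import *
s,R=st();print(s['q']);print(R); go([500,-40,420])"
```

```text
t: 15.0
tcp_pos: [525.9, -5.5, 480.2]
tool_rot: [-0.042, 0.905, 0.034, 0.422]
force: [-0.3, -1.7, 1.3]
finger_gap: 85.7
[ 0.36025033 -0.33679065 -0.31356123  2.1318451  -0.45713389  0.49562197
  1.98874078]
[[-0.64018882 -0.1051891   0.76098195]
 [-0.04759478  0.99410918  0.09737393]
 [-0.76674181  0.02611894 -0.64142403]]
tcp [525.9  -5.5 480.2] tool d mm [ 64.4 -33.1  15.6] q [ 0.36 -0.34 -0.31  2.13 -0.46  0.5   1.99]
```

```bash
cat > red.py <<'E'
from h import *
for c in ('top','scene'):
    p=cv2.imread(f'pics/{c}0.png').astype(int);d=np.load(f'pics/{c}0_d.npy');K=get_calibration(c)
    m=(p[:,:,2]>150)&(p[:,:,1]<60)&(p[:,:,0]<60)&(d>0)
    P=np.array([np.r_[unproj(K,r,cc,d[r,cc]),r,cc] for r,cc in zip(*np.where(m))])
    s=(P[:,2]>280)&(P[:,0]>560)&(P[:,0]<640);Q=P[s]
    print(c,len(Q),np.round(Q[:,:3].min(0)),np.round(Q[:,:3].max(0)),np.round(np.median(Q,0)))
    # blue cap / brown amber
    b=(p[:,:,0]>120)&(p[:,:,2]<110)&(p[:,:,0]-p[:,:,2]>40)
    r,cc=np.where(b); k=(cc>300)&(cc<360)&(r>140)&(r<215); r,cc=r[k],cc[k]
    print('blue',len(r),r.min(),r.max(),cc.min(),cc.max(), [np.round(atz(K,r.mean(),cc.mean(),z)) for z in (250,236)], np.unique(np.round(d[r,cc],-1),return_counts=True))
    # handle projected test
    for n,q in dict(knob=(590,-36,322),handle=(581,50,265),hinge=(630,186,245)).items(): print(n,np.round(proj(K,np.array(q)),1))
E
python3 red.py
```

```text
top 31 [585. -41. 324.] [609. -29. 336.] [596. -37. 329. 191. 344.]
blue 83 163 170 322 334 [array([678.,  11., 250.]), array([680.,  11., 236.])] (array([   0., 1290., 1300.], dtype=float32), array([ 2, 71, 10]))
knob [193.7 343.4]
handle [197.8 314.2]
hinge [181.4 270.7]
scene 11 [583. -42. 322.] [609. -36. 329.] [598. -40. 324. 170. 331.]
blue 26 174 182 335 341 [array([647.,  -8., 250.]), array([658.,   7., 236.])] (array([1090., 1140., 1150., 1160., 1170., 1180.], dtype=float32), array([ 1,  4,  9, 10,  1,  1]))
knob [170.8 327.9]
handle [172.4 310.9]
hinge [153.1 303.9]
```

```bash
python3 -c "
from h import *
go([560,-42,347]); go([545,-42,400])"
```

```text
tcp [525.9  -5.5 480.2] tool d mm [ 82.1 -43.3 107.8] q [ 0.36 -0.34 -0.31  2.13 -0.46  0.5   1.99]
tcp [525.9  -5.5 480.2] tool d mm [ 51.  -40.4  62.4] q [ 0.36 -0.34 -0.31  2.13 -0.46  0.5   1.99]
```

```bash
python3 -m handwheel '[{"x":0.025,"y":-0.02,"z":0.03,"twist":0,"claw":0.55},{"x":0.051,"y":-0.04,"z":0.062,"twist":0,"claw":0.55},{"x":0.07,"y":-0.043,"z":0.09,"twist":0,"claw":0.55},{"x":0.082,"y":-0.043,"z":0.108,"twist":0,"claw":0.55},{"x":0.082,"y":-0.043,"z":0.108,"twist":0,"claw":0.55}]'
python3 -c "
from h import *
s,R=st();print(s['q']);print(R); go([601,-36.5,315]);snap('wrist','w3');snap('scene','s3')"
```

```text
t: 15.62
tcp_pos: [563.3, -33.7, 350.8]
tool_rot: [-0.048, 0.904, 0.041, 0.424]
force: [-0.2, -0.5, 0.2]
finger_gap: 46.9
[ 0.02058143 -0.14091104  0.00639336  2.30437746 -0.90376912  0.17059237
  2.53745478]
[[-0.63623247 -0.12021022  0.76207463]
 [-0.05153384  0.99220211  0.11348669]
 [-0.76977432  0.03293128 -0.6374661 ]]
tcp [563.3 -33.7 350.8] tool d mm [ 3.7 -8.5 51.3] q [ 0.02 -0.14  0.01  2.3  -0.9   0.17  2.54]
```

View pics/w3.png

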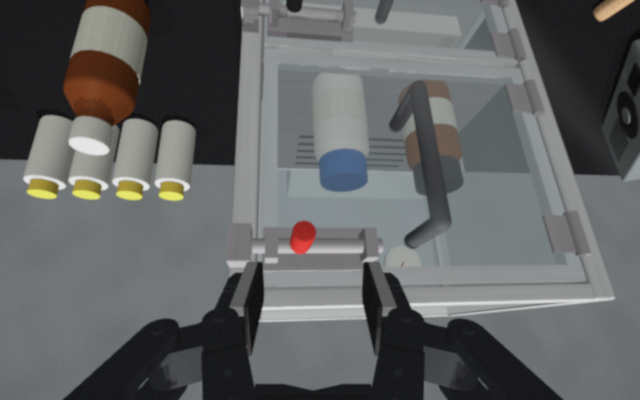

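View pics/s3.png

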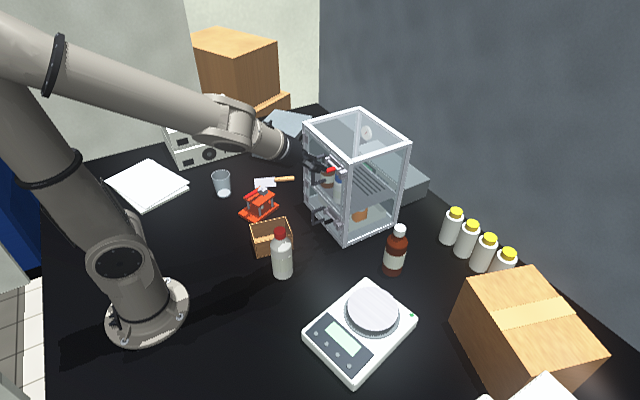

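```bash
cat > fit.py <<'E'
import numpy as np, itertools
from scipy.optimize import least_squares
from scipy.spatial.transform import Rotation as Ro
D=[([-1.32207397,0.47779922,0.0223661,1.55644672,-0.01152067,1.10931123,-0.08310832],[235.6,631.9,230.3],[.17748,.98412,-.0009,-.0001]),
([-0.50439133,-0.06637578,0.22738268,1.2830101,0.02279763,1.90360832,1.28190907],[425.9,44.2,663.4],[.0096,.9999,-.0004,.0103]),
([1.2904298e-01,-3.83379602e-02,-3.75602996e-01,1.21458864,-3.8e-4,1.91112812,1.31532675],[423.6,50.3,682.8],[.00433,.99963,-.00024,.02666]),
([0.9744161,-0.08150034,-1.07069902,1.10007702,-0.07503382,1.91515936,1.430693],[415.2,48.4,736.7],[.00405,.99662,.00814,.0816]),
([-0.77698159,0.06190234,0.62057366,0.98821848,-0.03226433,1.91499441,1.38346495],[511.6,50.7,747.3],[.0064,.99557,.01281,.09289]),
([-0.5592973,0.17019343,0.5934472,0.65228867,-0.15267184,1.91521324,1.48043494],[565.8,28.4,856.4],[.00687,.97711,.025,.21113]),
([-0.45848143,0.05971811,0.6323508,0.24249045,-0.23487075,1.91524311,1.51461255],[435.7,-32,1087.4],[.00918,.89249,.03878,.44931]),
([0.50741797,-0.33734092,-0.37041464,1.77821064,-0.41301019,0.82795306,1.92346093],[540.7,-3.9,647.3],[-.049,.901,.034,.430]),
([0.36025033,-0.33679065,-0.31356123,2.1318451,-0.45713389,0.49562197,1.98874078],[525.9,-5.5,480.2],[-.042,.905,.034,.422]),
([0.02058143,-0.14091104,0.00639336,2.30437746,-0.90376912,0.17059237,2.53745478],[563.3,-33.7,350.8],[-.048,.904,.041,.424])]
def rz(a):return Ro.from_euler('z',a).as_matrix()
def ry(a):return Ro.from_euler('y',a).as_matrix()
def fk(q,p,sg):
    s1,s3,s5,s7=sg; d,L1,a1,a2,L2,a3,L3,o1,o7=p[:9]
    R=rz(s1*q[0]+o1);x=np.array([0,0,d])
    R=R@ry(q[1]);R3=R@rz(s3*q[2]);x=x+R3@[a1,0,L1]
    R=R3@ry(q[3]);R=R@rz(s5*q[4]);x=x+R@[a2,0,L2]
    el=x.copy()
    R=R@ry(q[5]);x=x+R@[a3,0,L3];R=R@rz(s7*q[6]+o7)
    return x,R
def res(p,sg):
    r=[]
    for q,t,u in D:
        x,R=fk(np.array(q),p,sg);r+=list((x-np.array(t)/1000));U=Ro.from_quat(u).as_matrix();r+=list(.3*(Ro.from_matrix(R.T@U).as_rotvec()))
    return np.array(r)
if __name__=='__main__':
    best=None
    for sg in itertools.product([1,-1],repeat=4):
        for o in (0,):
          for o7 in (0,1.57,3.14,-1.57):
            f=least_squares(res,[.35,.45,0,0,.4,0,.3,o,o7],args=(sg,),loss='soft_l1',f_scale=.02)
            if best is None or f.cost<best[0]: best=(f.cost,sg,f.x)
    print(best); print(np.round(res(best[2],best[1]).reshape(-1,6),3))
    np.save('fit.npy',np.r_[best[2],best[1]])
E
python3 fit.py
```

```text
(np.float64(0.0022969602858763072), (-1, -1, -1, -1), array([ 0.26551588,  0.56261624,  0.00163881,  0.00343654,  0.46747063,
       -0.00415546,  0.32095666, -0.10513194,  1.48243755]))
[[ 0.01   0.003  0.001 -0.    -0.    -0.005]
 [-0.014  0.014  0.001 -0.001 -0.    -0.005]
 [ 0.007  0.017  0.    -0.002 -0.    -0.005]
 [ 0.031  0.004 -0.002 -0.005  0.    -0.005]
 [-0.015  0.002 -0.001 -0.006  0.001 -0.004]
 [-0.005  0.    -0.003 -0.013  0.001 -0.002]
 [-0.005  0.014 -0.001 -0.025  0.001  0.008]
 [ 0.012  0.003 -0.002 -0.025 -0.001  0.007]
 [ 0.003  0.006  0.    -0.024 -0.     0.006]
 [-0.008  0.003  0.006 -0.025 -0.     0.006]]
```

```bash
sed -i 's/d,L1,a1,a2,L2,a3,L3,o1,o7=p\[:9\]/d,L1,a1,a2,L2,a3,L3,o1,o7,b0,b1,b2,b3,o3,o5,c1=p/; s/\[0,0,d\])/[0,0,d])+R@[c1,b0,0]/; s/@\[a1,0,L1\]/@[a1,b1,L1]/; s/@\[a2,0,L2\]/@[a2,b2,L2]/; s/@\[a3,0,L3\]/@[a3,b3,L3]/; s/s3\*q\[2\]/s3*q[2]+o3/; s/s5\*q\[4\]/s5*q[4]+o5/; s/,o,o7\],args/,o,o7]+[0]*7,args/' fit.py; python3 fit.py
```

```text
(np.float64(1.0390761543597193e-07), (-1, -1, -1, -1), array([ 2.87128523e-01,  5.41688933e-01,  1.89348747e-07, -1.03003399e-05,
        4.72553031e-01,  1.69425769e-05,  3.26988223e-01,  2.98932848e-04,
        1.57102712e+00, -3.05153756e-02, -3.15080421e-02,  5.54339337e-01,
       -5.54690061e-01, -2.95059354e-05, -7.77768829e-05, -8.51247421e-06]))
[[-0.  0.  0. -0.  0.  0.]
 [ 0. -0. -0. -0.  0.  0.]
 [-0.  0.  0. -0.  0.  0.]
 [ 0. -0.  0. -0.  0.  0.]
 [-0. -0.  0. -0.  0. -0.]
 [-0. -0. -0.  0. -0. -0.]
 [ 0.  0.  0.  0. -0. -0.]
 [-0.  0.  0.  0. -0.  0.]
 [ 0. -0.  0.  0.  0.  0.]
 [ 0.  0. -0. -0.  0. -0.]]
```

```bash
cat > ik.py <<'E'
from fit import *
F=np.load('fit.npy');P=F[:16];SG=F[16:]
lo=np.array([-2.96,-.34,-1.41,.24,-1.37,.17,-2.96]);hi=np.array([2.96,2.1,1.46,2.44,4.51,1.92,2.96])
def ik(t,R,q0,reg=.003):
    q0=np.clip(q0,lo+1e-3,hi-1e-3)
    def f(q):
        x,Rr=fk(q,P,SG);return np.r_[x-np.array(t)/1000,.5*Ro.from_matrix(Rr.T@R).as_rotvec(),reg*(q-q0)]
    r=least_squares(f,q0,bounds=(lo,hi));e=f(r.x)
    return r.x,np.linalg.norm(e[:3])*1000,np.linalg.norm(e[3:6])*2
E
cat > chk.py <<'E'
from ik import *
from h import st
s,R=st()
T=dict(knob=(601,-36.5,315),knobd=(601,-3,315),handle=(592,50,255),hmid=(520,100,255),hopen=(500,230,255),bottle=(693,12,190),out=(600,0,230),mid=(560,-150,300),pan=(552,-360,136),panu=(552,-360,250))
q=s['q']
for n,t in T.items():
    qq,e,o=ik(t,R,q);
    rng=np.random.default_rng(0);best=(e+100*o,qq,e,o)
    for _ in range(25):
        z=ik(t,R,rng.uniform(lo,hi),1e-4)
        if z[1]+100*z[2]<best[0]-.5:best=(z[1]+100*z[2],*z)
    print(n,'local',np.round(qq,2),round(e,1),round(o,3),'| glob',np.round(best[1],2),round(best[2],1),round(best[3],3))
    if e<20:q=qq
E
python3 chk.py
```

```text
knob local [ 0.47 -0.   -0.42  2.24 -1.31  0.17  2.96] 9.4 0.021 | glob [-1.28 -0.32  1.18  2.34  1.42  0.17  0.36] 0.0 0.0
knobd local [ 1.45 -0.03 -1.41  2.24 -1.34  0.17  2.96] 20.5 0.011 | glob [-1.27 -0.25  1.11  2.35  1.52  0.17  0.16] 0.0 0.0
handle local [-1.5   0.11  1.46  2.3  -1.37  0.17  2.89] 31.8 0.101 | glob [-0.68  0.05  0.48  2.41  3.01  0.2  -1.53] 0.0 0.0
hmid local [ 1.16 -0.28 -1.33  2.35 -1.37  0.17  2.69] 36.2 0.079 | glob [ 1.02  0.04 -1.41  2.44  2.25  0.28 -0.86] 2.6 0.003
hopen local [ 1.06 -0.34 -1.41  2.34 -1.37  0.17  2.52] 50.1 0.107 | glob [-0.9   0.02  0.04  2.44  1.68  0.53 -0.67] 0.0 0.0
bottle local [-0.27  0.28  0.26  2.08 -1.37  0.17  2.94] 49.8 0.138 | glob [ 0.21  0.37 -0.35  2.21  2.96  0.31 -1.32] 0.0 0.0
out local [-1.43  0.04  1.46  2.32 -1.35  0.17  2.96] 43.4 0.105 | glob [-0.34  0.13  0.29  2.41  3.47  0.29 -1.9 ] 0.0 0.0
mid local [-0.98 -0.26  1.25  2.34 -0.98  0.17  2.96] 3.8 0.008 | glob [-0.9  -0.16  1.24  2.35 -1.37  0.26 -2.96] 0.3 0.001
pan local [-0.9  -0.34  1.46  2.36 -0.72  0.2   2.96] 162.7 0.132 | glob [ 1.48  0.69 -0.86  2.08 -1.37  0.23 -2.42] 0.0 0.0
panu local [-0.87 -0.34  1.46  2.24 -0.67  0.33  2.92] 93.8 0.079 | glob [ 0.92  0.33 -0.15  2.06 -1.37  0.64 -2.7 ] 0.0 0.0
```

```bash
cat > sim.py <<'E'
from ik import *
from h import st
import sys
s,R=st()
def run(way,q,R,verbose=1,step=15):
    x=fk(q,P,SG)[0]*1000
    for w in way:
        n=max(1,int(np.ceil(np.linalg.norm(np.array(w)-x)/step)));x0=x
        for i in range(n):
            x=x0+(np.array(w)-x0)*(i+1)/n
            q,e,o=ik(x,R,q,.02)
            if e>5:
                pass
        print(w,np.round(q,2),'e',round(e,1),round(o,3))
    return q
if __name__=='__main__':
    q=s['q']
    print('path A')
    q=run([(530,0,480),(500,180,480),(500,250,480),(500,250,330),(560,100,330),(560,-36,340),(601,-36,315),(601,0,315),(560,0,340),(560,50,280),(592,50,255)],q,R)
E
python3 sim.py
```

```text
path A
(530, 0, 480) [ 0.39 -0.33 -0.34  2.13 -0.51  0.49  2.04] e 0.1 0.0
(500, 180, 480) [ 0.   -0.33 -0.52  2.12  0.33  0.51  0.88] e 0.2 0.0
(500, 250, 480) [ 0.11 -0.27 -0.77  2.05  0.47  0.57  0.65] e 0.2 0.0
(500, 250, 330) [ 0.53 -0.1  -1.29  2.26  1.22  0.42 -0.15] e 1.5 0.002
(560, 100, 330) [ 0.07 -0.09 -0.45  2.32  1.32  0.17  0.04] e 3.3 0.01
(560, -36, 340) [-0.94 -0.34  0.82  2.37  1.01  0.2   0.71] e 0.7 0.002
(601, -36, 315) [-1.27 -0.31  1.16  2.33  1.35  0.17  0.42] e 1.9 0.004
(601, 0, 315) [-1.29 -0.27  1.11  2.35  1.51  0.19  0.18] e 0.6 0.001
(560, 0, 340) [-1.02 -0.34  0.78  2.38  1.22  0.27  0.43] e 1.3 0.002
(560, 50, 280) [-1.18 -0.18  0.88  2.44  1.88  0.22 -0.36] e 7.0 0.011
(592, 50, 255) [-1.74 -0.26  1.46  2.44  2.16  0.32 -0.54] e 1.7 0.001
```

```bash
cat > sim2.py <<'E'
from sim import *
q=s['q']
H=np.array([630,186])
def hp(t): return H+136*np.array([-np.sin(t),-np.cos(t)])+43*np.array([-np.cos(t),np.sin(t)])
off=np.array([8,1])
q=run([(530,0,480),(500,180,480),(500,250,480),(500,250,330),(560,100,330),(560,-36,340),(601,-36,315),(601,0,315),(560,0,340)],q,R)
print('door')
q=run([(545,40,300)]+[(*(hp(t)+off),265) for t in np.arange(0,1.5,.2)],q,R)
print('away'); q=run([(450,205,300),(450,100,300),(500,60,300),(600,40,260),(660,11,200),(693,11,190)],q,R)
print('out');q=run([(640,0,200),(590,-5,230),(560,-60,280),(540,-150,300),(540,-250,280),(552,-360,250),(552,-360,136)],q,R)
E
python3 sim2.py
```

```text
(530, 0, 480) [ 0.39 -0.33 -0.34  2.13 -0.51  0.49  2.04] e 0.1 0.0
(500, 180, 480) [ 0.   -0.33 -0.52  2.12  0.33  0.51  0.88] e 0.2 0.0
(500, 250, 480) [ 0.11 -0.27 -0.77  2.05  0.47  0.57  0.65] e 0.2 0.0
(500, 250, 330) [ 0.53 -0.1  -1.29  2.26  1.22  0.42 -0.15] e 1.5 0.002
(560, 100, 330) [ 0.07 -0.09 -0.45  2.32  1.32  0.17  0.04] e 3.3 0.01
(560, -36, 340) [-0.94 -0.34  0.82  2.37  1.01  0.2   0.71] e 0.7 0.002
(601, -36, 315) [-1.27 -0.31  1.16  2.33  1.35  0.17  0.42] e 1.9 0.004
(601, 0, 315) [-1.29 -0.27  1.11  2.35  1.51  0.19  0.18] e 0.6 0.001
(560, 0, 340) [-1.02 -0.34  0.78  2.38  1.22  0.27  0.43] e 1.3 0.002
door
(545, 40, 300) [-0.98 -0.23  0.68  2.44  1.6   0.22 -0.06] e 5.4 0.008
(np.float64(595.0), np.float64(51.0), 265) [-1.67 -0.21  1.4   2.42  2.14  0.27 -0.54] e 2.0 0.001
(np.float64(568.8381081646983), np.float64(62.25372663777877), 265) [-1.51 -0.17  1.21  2.44  2.07  0.26 -0.53] e 9.5 0.011
(np.float64(545.4334827038995), np.float64(78.48069353487959), 265) [-0.95 -0.08  0.6   2.44  2.    0.21 -0.58] e 16.7 0.021
(np.float64(525.719192177159), np.float64
[... 810 characters left out ...]
260) [-0.85  0.04  0.67  2.4   3.03  0.17 -1.54] e 5.3 0.01
(660, 11, 200) [-0.42  0.3   0.39  2.31  3.54  0.37 -2.02] e 0.1 0.0
(693, 11, 190) [-0.38  0.37  0.36  2.25  3.57  0.37 -2.05] e 0.1 0.0
out
(640, 0, 200) [-0.4   0.27  0.39  2.35  3.56  0.39 -2.01] e 0.1 0.0
(590, -5, 230) [-0.44  0.12  0.41  2.43  3.54  0.31 -1.96] e 0.1 0.0
(560, -60, 280) [-0.33 -0.04  0.43  2.42  4.16  0.21 -2.45] e 1.4 0.004
(540, -150, 300) [ 0.01 -0.02  0.36  2.39  4.51  0.39 -2.63] e 14.0 0.031
(540, -250, 280) [ 0.27  0.16  0.35  2.32  4.51  0.6  -2.48] e 23.7 0.056
(552, -360, 250) [-0.14  0.83  1.39  2.12  4.5   1.5  -2.61] e 0.1 0.0
(552, -360, 136) [-0.03  0.99  1.2   2.17  4.31  1.52 -2.43] e 0.1 0.0
```

```bash
cat > g.py <<'E'
import sys
from h import *
go([float(v) for v in sys.argv[1:4]])
E
python3 g.py 530 0 480; python3 g.py 505 120 480
```

```text
tcp [564.3 -35.4 353.9] tool d mm [ -77.6   43.2 -102.2] q [ 0.02 -0.14  0.01  2.3  -0.9   0.17  2.54]
tcp [564.3 -35.4 353.9] tool d mm [ -67.7  165.3 -108.1] q [ 0.02 -0.14  0.01  2.3  -0.9   0.17  2.54]
```

```bash
python3 -m handwheel '[{"x":-0.03,"y":0.015,"z":-0.04,"twist":0,"claw":0.55},{"x":-0.06,"y":0.03,"z":-0.08,"twist":0,"claw":0.55},{"x":-0.073,"y":0.07,"z":-0.105,"twist":0,"claw":0.55},{"x":-0.07,"y":0.12,"z":-0.107,"twist":0,"claw":0.55},{"x":-0.068,"y":0.165,"z":-0.108,"twist":0,"claw":0.55}]'
python3 g.py 500 250 460;python3 g.py 500 250 340
```

```text
t: 16.35
tcp_pos: [520.1, 89.7, 475.0]
tool_rot: [-0.044, 0.906, 0.037, 0.42]
force: [0.1, 0.4, -0.8]
finger_gap: 47.0
tcp [520.1  89.7 475. ] tool d mm [ 16.6 161.   11.2] q [-0.03 -0.34 -0.28  2.14  0.13  0.47  1.25]
tcp [520.1  89.7 475. ] tool d mm [108.2 157.3  88.6] q [-0.03 -0.34 -0.28  2.14  0.13  0.47  1.25]
```

```bash
python3 -m handwheel '[{"x":0,"y":0.06,"z":0,"twist":0,"claw":0.55},{"x":0.01,"y":0.12,"z":0.005,"twist":0,"claw":0.55},{"x":0.03,"y":0.155,"z":0.025,"twist":0,"claw":0.55},{"x":0.07,"y":0.157,"z":0.058,"twist":0,"claw":0.55},{"x":0.108,"y":0.157,"z":0.089,"twist":0,"claw":0.55}]'
python3 g.py 500 250 330;python3 g.py 560 100 330
```

```text
t: 16.98
tcp_pos: [500.0, 250.7, 350.5]
tool_rot: [-0.046, 0.905, 0.037, 0.421]
force: [0.7, -0.2, 0.3]
finger_gap: 47.1
tcp [500.  250.7 350.5] tool d mm [15.7 -1.3 13.1] q [ 0.69 -0.23 -1.34  2.23  0.82  0.3   0.23]
tcp [500.  250.7 350.5] tool d mm [ -14.9 -157.1   42.8] q [ 0.69 -0.23 -1.34  2.23  0.82  0.3   0.23]
```

```bash
python3 -m handwheel '[{"x":0.02,"y":-0.01,"z":0.04,"twist":0,"claw":0.55},{"x":0.01,"y":-0.06,"z":0.045,"twist":0,"claw":0.55},{"x":0,"y":-0.115,"z":0.043,"twist":0,"claw":0.55},{"x":-0.015,"y":-0.157,"z":0.043,"twist":0,"claw":0.55}]'
python3 g.py 562 -41 347
```

```text
t: 17.48
tcp_pos: [551.2, 118.1, 326.5]
tool_rot: [-0.04, 0.905, 0.031, 0.423]
force: [-0.0, 0.3, 0.6]
finger_gap: 47.0
tcp [551.2 118.1 326.5] tool d mm [ -15.2 -158.9  -19.1] q [ 0.45 -0.1  -0.85  2.31  1.26  0.17  0.05]
```

```bash
python3 -m handwheel '[{"x":-0.012,"y":-0.045,"z":-0.019,"twist":0,"claw":0.55},{"x":-0.015,"y":-0.1,"z":-0.019,"twist":0,"claw":0.55},{"x":-0.015,"y":-0.159,"z":-0.019,"twist":0,"claw":0.55},{"x":-0.015,"y":-0.159,"z":-0.019,"twist":0,"claw":0.55}]'
python3 g.py 601 -36.5 315
```

```text
t: 17.98
tcp_pos: [557.3, 37.1, 356.9]
tool_rot: [-0.048, 0.9, 0.024, 0.433]
force: [-0.5, -0.7, 1.7]
finger_gap: 46.5
tcp [557.3  37.1 356.9] tool d mm [ 10.5 -77.8  53.9] q [-0.39 -0.2   0.14  2.34  0.94  0.17  0.56]
```

```bash
python3 -m handwheel '[{"x":0,"y":-0.04,"z":0.004,"twist":0,"claw":0.55},{"x":0.005,"y":-0.08,"z":0.004,"twist":0,"claw":0.55},{"x":0.01,"y":-0.08,"z":0.004,"twist":0,"claw":0.55},{"x":0.01,"y":-0.08,"z":0.02,"twist":0,"claw":0.55}]'
python3 g.py 601 -36.5 315
```

```text
t: 18.48
tcp_pos: [574.7, -43.2, 335.3]
tool_rot: [-0.045, 0.9, 0.024, 0.433]
force: [0.4, 0.7, 1.4]
finger_gap: 47.0
tcp [574.7 -43.2 335.3] tool d mm [-0.9  3.9 33.7] q [-0.98 -0.3   0.88  2.36  1.21  0.17  0.53]
```

```bash
python3 -m handwheel '[{"x":-0.001,"y":0.004,"z":0.015,"twist":0,"claw":0.55},{"x":-0.001,"y":0.004,"z":0.034,"twist":0,"claw":0.55},{"x":-0.001,"y":0.004,"z":0.034,"twist":0,"claw":0.55}]'
python3 g.py 601 -36.5 315; python3 -c "
from h import *
snap('wrist','w4')"
```

```text
t: 18.85
tcp_pos: [601.5, -33.3, 314.1]
tool_rot: [-0.048, 0.9, 0.024, 0.432]
force: [0.2, 0.1, -0.3]
finger_gap: 47.2
tcp [601.5 -33.3 314.1] tool d mm [-0.2 -3.1 -1.3] q [-1.26 -0.28  1.15  2.35  1.6   0.17  0.15]
```

View pics/w4.png

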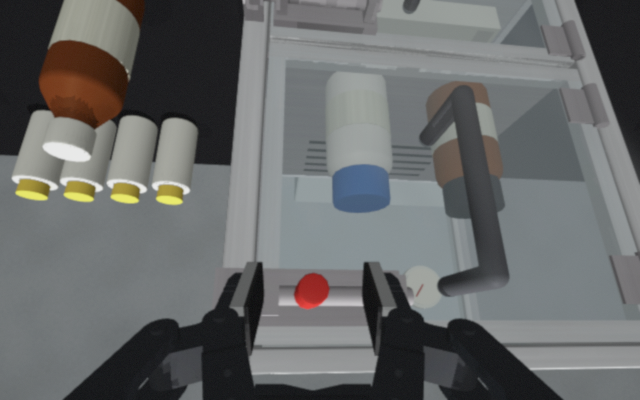

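Red knob sits at about pixel (290,313), between the finger pads. Close on it and draw.

```bash
python3 -m handwheel '[{"x":0,"y":-0.002,"z":0,"twist":0,"claw":0.1},{"x":0,"y":-0.002,"z":0,"twist":0,"claw":0.1},{"x":0,"y":-0.002,"z":0,"twist":0,"claw":0.1}]' 30
python3 -m handwheel '[{"x":0,"y":0.012,"z":0,"twist":0,"claw":0.1},{"x":0,"y":0.024,"z":0,"twist":0,"claw":0.1},{"x":0,"y":0.034,"z":0,"twist":0,"claw":0.1},{"x":0,"y":0.034,"z":0,"twist":0,"claw":0.1}]'
python3 g.py 601 -36.5 315; python3 -c "
from h import *
snap('wrist','w5')"
```

```text
t: 19.27
tcp_pos: [600.5, -35.9, 313.6]
tool_rot: [-0.047, 0.901, 0.025, 0.431]
force: [-10.6, 3.8, 8.8]
finger_gap: 13.5
t: 19.77
tcp_pos: [597.7, -3.2, 313.7]
tool_rot: [-0.046, 0.901, 0.023, 0.431]
force: [1.5, -3.7, 4.0]
finger_gap: 13.6
tcp [597.7  -3.2 313.7] tool d mm [ -0.9 -33.4  -0.9] q [-1.3  -0.28  1.1   2.36  1.63  0.25  0.06]
```

View pics/w5.png

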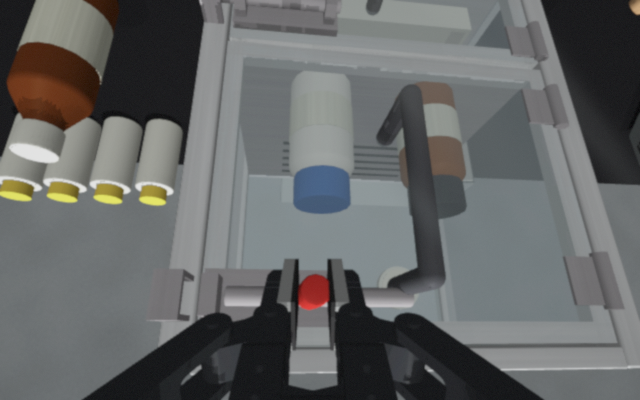

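```bash
python3 -c "
from h import *
s,R=st();print(R)
for d in [(-16,4,0),(-32,9,0),(-48,16,0),(-63,24,0)]: print(np.round(R.T@np.array(d),1))
from ik import *
q=s['q']
from sim import run
run([(535,20,314),(520,20,360),(520,-60,380),(560,-130,340),(600,-130,300),(600,-60,300),(590,0,300),(570,80,300),(560,145,300)],q,R)
"
```

```text
[[-0.62356998 -0.10364629  0.77486639]
 [-0.06397574  0.99461339  0.08155553]
 [-0.77914542  0.00128293 -0.6268419 ]]
[  9.7   5.6 -12.1]
[ 19.4  12.3 -24.1]
[ 28.9  20.9 -35.9]
[ 37.7  30.4 -46.9]
(535, 20, 314) [-0.99 -0.31  0.68  2.44  1.45  0.31  0.13] e 7.7 0.009
(520, 20, 360) [-0.67 -0.34  0.36  2.41  1.04  0.3   0.5 ] e 2.3 0.002
(520, -60, 380) [-0.41 -0.34  0.38  2.35  0.19  0.22  1.52] e 3.0 0.004
(560, -130, 340) [-0.85 -0.34  0.97  2.31  0.17  0.17  1.74] e 5.1 0.013
(600, -130, 300) [-1.2  -0.34  1.29  2.27  0.62  0.17  1.31] e 18.9 0.05
(600, -60, 300) [-1.33 -0.34  1.26  2.36  1.68  0.19  0.15] e 1.0 0.002
(590, 0, 300) [-1.39 -0.33  1.15  2.4   1.73  0.31 -0.03] e 0.1 0.0
(570, 80, 300) [-1.47 -0.28  1.    2.42  1.69  0.45 -0.18] e 0.1 0.0
(560, 145, 300) [-1.56 -0.19  0.94  2.41  1.63  0.5  -0.29] e 0.0 0.0
```

```bash
python3 -m handwheel '[{"x":0.010,"y":0.006,"z":-0.012,"twist":0,"claw":0.1},{"x":0.019,"y":0.012,"z":-0.024,"twist":0,"claw":0.1},{"x":0.029,"y":0.021,"z":-0.036,"twist":0,"claw":0.1},{"x":0.038,"y":0.03,"z":-0.047,"twist":0,"claw":0.1},{"x":0.038,"y":0.03,"z":-0.047,"twist":0,"claw":0.1}]' 20
python3 g.py 520 20 360; python3 -c "
from h import *
snap('wrist','w6');snap('top','t6')"
```

```text
t: 20.45
tcp_pos: [541.2, 16.0, 320.8]
tool_rot: [-0.043, 0.904, 0.021, 0.425]
force: [-3.0, -13.8, 4.2]
finger_gap: 13.5
tcp [541.2  16.  320.8] tool d mm [-17.    6.  -40.9] q [-1.04 -0.34  0.71  2.44  1.41  0.34  0.17]
```

View pics/w6.png

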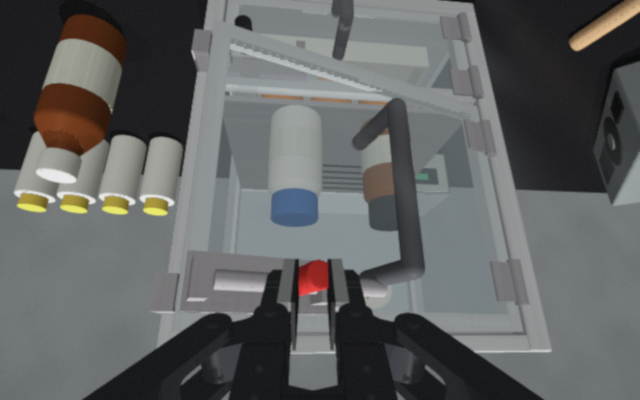

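View pics/t6.png

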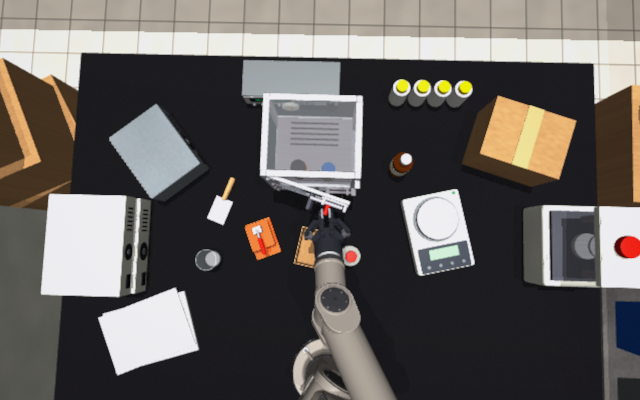

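```bash
python3 -m handwheel '[{"x":0.004,"y":0.01,"z":-0.01,"twist":0,"claw":0.1},{"x":0.008,"y":0.02,"z":-0.02,"twist":0,"claw":0.1},{"x":0.013,"y":0.031,"z":-0.031,"twist":0,"claw":0.1},{"x":0.013,"y":0.031,"z":-0.031,"twist":0,"claw":0.1}]' 20
python3 g.py 520 20 360; python3 -c "
from h import *
snap('wrist','w7');snap('top','t7')"
```

```text
t: 21.05
tcp_pos: [507.0, 45.5, 333.1]
tool_rot: [-0.045, 0.903, 0.021, 0.426]
force: [-13.3, -16.4, 21.8]
finger_gap: 8.4
tcp [507.   45.5 333.1] tool d mm [-27.3 -26.6  -9. ] q [-0.24 -0.25 -0.07  2.43  1.03  0.17  0.4 ]
```

View pics/w7.png

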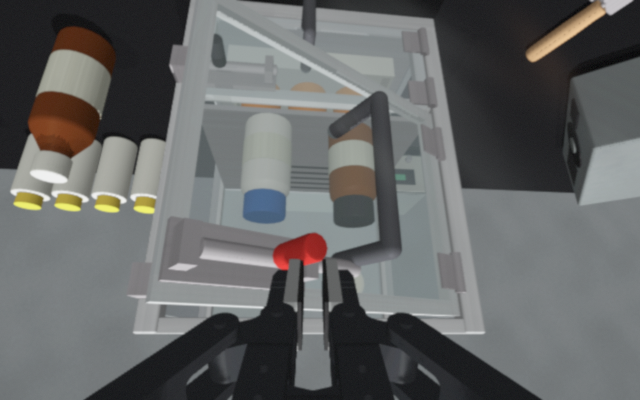

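View pics/t7.png

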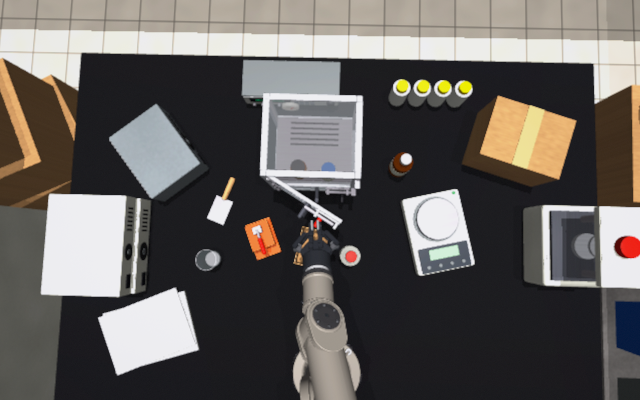

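```bash
python3 -c "
from h import *
s,R=st();x=s['tcp_pos']
for t in [(500,47,360),(520,30,400),(560,-20,395),(590,-60,370),(600,-75,310)]: print(np.round(R.T@(np.array(t)-x),0))
from sim import run
q=run([(500,47,360),(520,30,400),(560,-20,395),(590,-60,370),(600,-75,310)],s['q'],R)
print();q=run([(595,-20,300),(590,40,300),(570,90,300),(560,140,300)],q,R)
"
```

```text
[-16.   3. -22.]
[-59. -16. -33.]
[-77. -70.  -3.]
[ -74. -112.   33.]
[ -33. -128.   77.]
(500, 47, 360) [-0.38 -0.32  0.03  2.41  0.85  0.27  0.58] e 0.7 0.002
(520, 30, 400) [-0.45 -0.34  0.14  2.32  0.63  0.34  0.87] e 1.1 0.001
(560, -20, 395) [-0.59 -0.3   0.43  2.28  0.54  0.28  1.1 ] e 0.3 0.001
(590, -60, 370) [-0.8  -0.25  0.75  2.27  0.46  0.19  1.28] e 0.5 0.001
(600, -75, 310) [-1.25 -0.34  1.21  2.33  1.33  0.17  0.51] e 2.9 0.006

(595, -20, 300) [-1.38 -0.34  1.18  2.38  1.67  0.28  0.08] e 0.6 0.001
(590, 40, 300) [-1.47 -0.3   1.12  2.39  1.69  0.37 -0.08] e 0.1 0.0
(570, 90, 300) [-1.51 -0.27  1.01  2.41  1.64  0.47 -0.16] e 0.1 0.0
(560, 140, 300) [-1.57 -0.21  0.96  2.4   1.6   0.51 -0.24] e 0.0 0.0
```

```bash
python3 -m handwheel '[{"x":-0.016,"y":0.003,"z":-0.022,"twist":0,"claw":0.2},{"x":-0.059,"y":-0.016,"z":-0.033,"twist":0,"claw":0.2},{"x":-0.077,"y":-0.06,"z":-0.01,"twist":0,"claw":0.2},{"x":-0.075,"y":-0.1,"z":0.025,"twist":0,"claw":0.2},{"x":-0.074,"y":-0.112,"z":0.033,"twist":0,"claw":0.2}]'
python3 g.py 600 -75 315; python3 -c "
from h import *
snap('top','t8')"
```

```text
t: 21.78
tcp_pos: [591.0, -57.4, 366.2]
tool_rot: [-0.047, 0.904, 0.022, 0.425]
force: [0.1, 1.0, -0.3]
finger_gap: 17.1
tcp [591.  -57.4 366.2] tool d mm [ 34.9 -18.5  38.1] q [-0.81 -0.24  0.77  2.27  0.41  0.18  1.33]
```

View pics/t8.png

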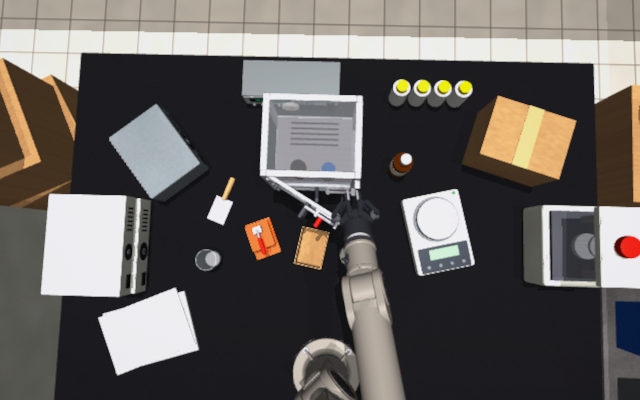

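```bash
python3 -m handwheel '[{"x":0.015,"y":-0.018,"z":0.017,"twist":0,"claw":0.2},{"x":0.035,"y":-0.018,"z":0.038,"twist":0,"claw":0.2},{"x":0.035,"y":-0.018,"z":0.038,"twist":0,"claw":0.2},{"x":0.035,"y":-0.018,"z":0.038,"twist":0,"claw":0.2}]'
python3 g.py 595 0 300; python3 g.py 590 60 300
```

```text
t: 22.32
tcp_pos: [598.8, -70.2, 315.7]
tool_rot: [-0.049, 0.903, 0.025, 0.426]
force: [-0.8, 1.8, 1.6]
finger_gap: 17.2
tcp [598.8 -70.2 315.7] tool d mm [ 9.8 70.1 13.2] q [-1.24 -0.34  1.19  2.33  1.31  0.17  0.54]
tcp [598.8 -70.2 315.7] tool d mm [  8.8 130.3  14.6] q [-1.24 -0.34  1.19  2.33  1.31  0.17  0.54]
```

```bash
python3 -m handwheel '[{"x":0.005,"y":0.03,"z":0.006,"twist":0,"claw":0.2},{"x":0.01,"y":0.06,"z":0.013,"twist":0,"claw":0.2},{"x":0.01,"y":0.09,"z":0.013,"twist":0,"claw":0.2},{"x":0.009,"y":0.12,"z":0.014,"twist":0,"claw":0.2},{"x":0.01,"y":0.15,"z":0.01,"twist":0,"claw":0.2}]'
python3 g.py 570 110 300; python3 g.py 560 150 300
```

```text
t: 22.95
tcp_pos: [585.0, 78.5, 303.6]
tool_rot: [-0.048, 0.903, 0.024, 0.426]
force: [1.8, -3.1, 2.8]
finger_gap: 17.2
tcp [585.   78.5 303.6] tool d mm [10.2 32.9 -6.6] q [-1.43 -0.22  1.02  2.39  1.65  0.36 -0.15]
tcp [585.   78.5 303.6] tool d mm [ 13.9  73.7 -10.9] q [-1.43 -0.22  1.02  2.39  1.65  0.36 -0.15]
```

```bash
python3 -m handwheel '[{"x":0.01,"y":0.03,"z":-0.006,"twist":0,"claw":0.2},{"x":0.014,"y":0.055,"z":-0.01,"twist":0,"claw":0.2},{"x":0.014,"y":0.075,"z":-0.011,"twist":0,"claw":0.2},{"x":0.014,"y":0.09,"z":-0.011,"twist":0,"claw":0.2},{"x":0.014,"y":0.09,"z":-0.011,"twist":0,"claw":0.2}]'
python3 g.py 570 110 300; python3 -c "
from h import *
snap('top','t9')"
```

```text
t: 23.58
tcp_pos: [558.4, 165.8, 299.5]
tool_rot: [-0.048, 0.903, 0.023, 0.426]
force: [0.7, -0.1, -0.0]
finger_gap: 16.9
tcp [558.4 165.8 299.5] tool d mm [ -4.  -56.7   3.9] q [-1.53 -0.14  0.89  2.39  1.57  0.48 -0.28]
```

View pics/t9.png

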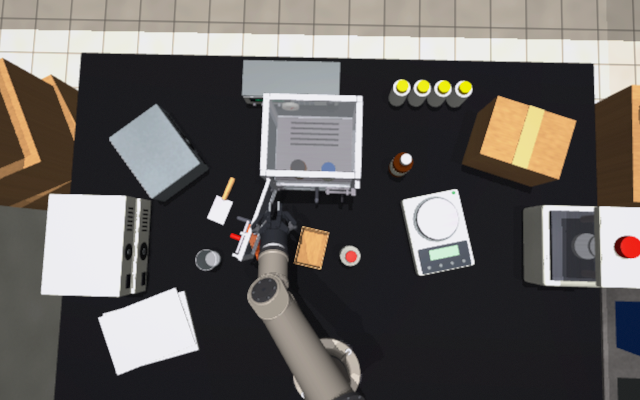

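```bash
python3 -c "
from h import *
s,R=st();x=s['tcp_pos'];print(R)
for t in [(570,100,300),(585,50,290),(590,3,272)]: print(np.round(R.T@(np.array(t)-x),0))
from sim import run
q=run([(570,100,300),(585,50,290),(590,3,272),(627,6,241),(693,12,188)],s['q'],R)
q=run([(690,12,200),(640,0,205),(590,-5,230)],q,R)
"
```

```text
[[-0.63283088 -0.10579101  0.7670289 ]
 [-0.06647156  0.99438778  0.08230724]
 [-0.77143153  0.00110096 -0.63631139]]
[ -4. -65.   3.]
[  -2. -117.   17.]
[  12. -164.   28.]
(570, 100, 300) [-1.45 -0.22  0.96  2.41  1.64  0.42 -0.19] e 0.1 0.0
(585, 50, 290) [-1.46 -0.24  1.12  2.41  1.78  0.33 -0.2 ] e 0.4 0.0
(590, 3, 272) [-1.53 -0.33  1.31  2.42  1.93  0.32 -0.22] e 0.3 0.0
(627, 6, 241) [-1.69 -0.34  1.46  2.4   1.98  0.34 -0.25] e 29.3 0.007
(693, 12, 188) [-1.72 -0.34  1.46  2.37  1.86  0.36 -0.14] e 112.1 0.02
(690, 12, 200) [-1.72 -0.34  1.46  2.36  1.84  0.36 -0.12] e 101.4 0.018
(640, 0, 205) [-1.68 -0.34  1.46  2.42  2.01  0.35 -0.28] e 64.5 0.017
(590, -5, 230) [-1.65 -0.34  1.46  2.44  2.1   0.33 -0.34] e 16.7 0.015
```

```bash
python3 -c "
from h import *
s,R=st()
from sim import run
for w in ([(500,140,300),(480,100,300),(520,60,300),(600,40,270)],[(500,165,290),(540,100,280),(600,40,270)],[(480,165,290),(480,165,260),(540,100,260),(600,40,260)],[(620,160,260),(640,60,250),(600,20,270)],[(558,166,250),(590,100,240),(600,40,260)]):
  print('--');q=run(w,s['q'],R);q=run([(627,6,241),(693,12,188)],q,R)
"
```

```text
--
(500, 140, 300) [-0.96 -0.19  0.28  2.44  1.4   0.48 -0.17] e 11.0 0.014
(480, 100, 300) [ 0.17 -0.21 -0.61  2.44  1.27  0.18 -0.  ] e 13.1 0.015
(520, 60, 300) [-0.15 -0.15 -0.2   2.44  1.62  0.17 -0.22] e 4.6 0.01
(600, 40, 270) [-0.34  0.04  0.12  2.37  2.56  0.17 -1.08] e 2.1 0.006
(627, 6, 241) [-0.03  0.15 -0.08  2.33  3.06  0.22 -1.49] e 0.6 0.002
(693, 12, 188) [-0.04  0.35 -0.08  2.22  3.07  0.32 -1.49] e 0.0 0.0
--
(500, 165, 290) [-1.14 -0.15  0.38  2.44  1.45  0.53 -0.27] e 10.8 0.014
(540, 100, 280) [-0.45 -0.07 -0.    2.44  1.84  0.28 -0.52] e 0.6 0.001
(600, 40, 270) [-0.3   0.04  0.08  2.36  2.56  0.17 -1.07] e 1.9 0.006
(627, 6, 241) [-0.    0.16 -0.12  2.32  3.03  0.22 -1.46] e 0.5 0.002
(693, 12, 188) [-0.01  0.35 -0.11  2.22  3.04  0.32 -1.45] e 0.0 0.0
--
(480, 165, 290) [-0.62 -0.14 -0.14  2.44  1.39  0.48 -0.27] e 11.3 0.015
(480, 165, 260) [ 0.05 -0.05 -0.76  2.44  1.61  0.43 -0.49] e 12.6 0.017
(540, 100, 260) [ 0.5   0.04 -0.94  2.42  2.08  0.31 -0.72] e 0.2 0.001
(600, 40, 260) [ 0.63  0.15 -0.88  2.32  2.3   0.24 -0.75] e 0.1 0.0
(627, 6, 241) [ 0.7   0.26 -0.89  2.28  2.43  0.27 -0.76] e 0.1 0.0
(693, 12, 188) [ 0.56  0.47 -0.8   2.19  2.42  0.4  -0.67] e 0.1 0.0
--
(620, 160, 260) [-1.21  0.16  0.78  2.32  2.15  0.22 -0.89] e 2.2 0.004
(640, 60, 250) [-0.57  0.15  0.35  2.31  2.85  0.2  -1.4 ] e 1.0 0.002
(600, 20, 270) [-0.48  0.04  0.33  2.38  2.98  0.17 -1.45] e 2.9 0.007
(627, 6, 241) [-0.29  0.15  0.2   2.34  3.25  0.23 -1.69] e 0.5 0.002
(693, 12, 188) [-0.24  0.35  0.16  2.24  3.29  0.33 -1.74] e 0.1 0.0
--
(558, 166, 250) [-1.48  0.05  0.93  2.44  1.98  0.35 -0.77] e 1.9 0.003
(590, 100, 240) [-1.09  0.11  0.76  2.43  2.59  0.26 -1.24] e 1.8 0.003
(600, 40, 260) [-0.88  0.05  0.7   2.4   2.92  0.18 -1.42] e 1.2 0.002
(627, 6, 241) [-0.51  0.15  0.44  2.35  3.4   0.24 -1.86] e 0.7 0.002
(693, 12, 188) [-0.41  0.37  0.37  2.25  3.46  0.36 -1.95] e 0.1 0.0
```

```bash
python3 -c "
from h import *
s,R=st()
from sim import run
for w in ([(480,160,290),(480,160,260),(540,100,260),(600,40,260)],[(560,150,250),(590,100,240),(600,40,260)],[(500,155,290),(540,100,280),(600,40,270)]):
  print('--');q=run(w,s['q'],R);q=run([(627,6,241),(693,12,188)],q,R)
  for v in ([(690,12,200),(640,0,205),(590,-10,230),(570,-100,230),(560,-200,230),(555,-300,220),(552,-360,200),(552,-360,136)],[(690,12,200),(630,0,205),(600,-60,210),(620,-150,240),(600,-250,240),(560,-330,220),(552,-360,200),(552,-360,136)]):
    print('..');run(v,q,R)
"
```

```text
--
(480, 160, 290) [-0.55 -0.14 -0.19  2.44  1.39  0.46 -0.26] e 11.8 0.015
(480, 160, 260) [ 0.13 -0.05 -0.82  2.44  1.62  0.41 -0.49] e 13.3 0.018
(540, 100, 260) [ 0.56  0.04 -0.99  2.41  2.08  0.31 -0.71] e 0.2 0.001
(600, 40, 260) [ 0.67  0.16 -0.92  2.32  2.28  0.25 -0.71] e 0.1 0.0
(627, 6, 241) [ 0.74  0.27 -0.93  2.28  2.39  0.27 -0.72] e 0.1 0.0
(693, 12, 188) [ 0.59  0.48 -0.83  2.19  2.39  0.41 -0.63] e 0.1 0.0
..
(690, 12, 200) [ 0.59  0.45 -0.83  2.19  2.37  0.38 -0.63] e 0.1 0.0
(640, 0, 205) [ 0.72  0.38 -0.92  2.28  2.45  0.38 -0.71] e 0.1 0.0
(590, -10, 230) [ 0.91  0.26 -1.06  2.36  2.53  0.29 -0.83] e 0.3 0.001
(570, -100, 230) [ 1.33  0.35 -1.25  2.35  2.8   0.19 -0.85] e 0.2 0.0
(560, -200, 230) [ 1.61  0.61 -1.41  2.27  2.05  0.17  0.18] e 8.1 0.012
(555, -300, 220) [ 1.75  0.77 -1.41  2.14  1.1   0.19  1.35] e 1.6 0.003
(552, -360, 200) [ 1.79  0.91 -1.41  2.06  0.98  0.28  1.61] e 0.2 0.0
(552, -360, 136) [ 1.71  0.94 -1.27  2.08  1.23  0.17  1.42] e 1.3 0.003
..
(690, 12, 200) [ 0.59  0.45 -0.83  2.19  2.37  0.38 -0.63] e 0.1 0.0
(630, 0, 205) [ 0.74  0.37 -
[... 2775 characters left out ...]
 [ 0.03  0.61  1.    2.16  4.51  1.14 -2.45] e 0.2 0.001
(552, -360, 136) [ 0.1   0.74  0.91  2.18  4.38  1.19 -2.32] e 0.1 0.0
..
(690, 12, 200) [ 0.01  0.33 -0.13  2.22  3.01  0.29 -1.42] e 0.1 0.0
(630, 0, 205) [ 0.06  0.24 -0.17  2.34  3.06  0.32 -1.46] e 0.1 0.0
(600, -60, 210) [ 0.34  0.21 -0.29  2.37  3.41  0.31 -1.68] e 0.4 0.001
(620, -150, 240) [ 0.77  0.25 -0.53  2.24  4.09  0.23 -2.18] e 1.0 0.002
(600, -250, 240) [ 0.85  0.29 -0.37  2.18  4.51  0.38 -2.44] e 5.4 0.014
(560, -330, 220) [-0.08  0.56  1.04  2.19  4.51  1.09 -2.48] e 2.5 0.006
(552, -360, 200) [ 0.01  0.64  1.04  2.16  4.5   1.17 -2.45] e 0.1 0.0
(552, -360, 136) [ 0.08  0.76  0.95  2.18  4.37  1.22 -2.33] e 0.1 0.0
```

```bash
python3 -c "
from h import *
s,R=st();x=s['tcp_pos']
for t in [(558,155,275),(560,150,250),(590,100,240),(600,50,255)]: print(np.round(R.T@(np.array(t)-x),0))"
```

```text
[ 20. -10.  14.]
[ 38. -15.  31.]
[ 30. -68.  57.]
[  16. -118.   51.]
```

```bash
python3 -m handwheel '[{"x":0.02,"y":-0.01,"z":0.014,"twist":0,"claw":0.2},{"x":0.038,"y":-0.015,"z":0.031,"twist":0,"claw":0.2},{"x":0.034,"y":-0.042,"z":0.044,"twist":0,"claw":0.2},{"x":0.03,"y":-0.068,"z":0.057,"twist":0,"claw":0.2},{"x":0.03,"y":-0.068,"z":0.057,"twist":0,"claw":0.2}]'
python3 g.py 600 50 255; python3 g.py 610 20 255
```

```text
t: 24.25
tcp_pos: [590.7, 96.9, 239.1]
tool_rot: [-0.046, 0.904, 0.022, 0.425]
force: [0.0, 0.9, 0.6]
finger_gap: 16.9
tcp [590.7  96.9 239.1] tool d mm [-15.1 -47.6  -6.7] q [-0.97  0.11  0.63  2.42  2.58  0.26 -1.23]
tcp [590.7  96.9 239.1] tool d mm [-19.5 -78.4  -1.4] q [-0.97  0.11  0.63  2.42  2.58  0.26 -1.23]
```

Real solver follows the simulation. On to a pre-grasp view pose.

```bash
python3 -m handwheel '[{"x":-0.008,"y":-0.024,"z":-0.005,"twist":0,"claw":0.85},{"x":-0.015,"y":-0.048,"z":-0.007,"twist":0,"claw":0.85},{"x":-0.02,"y":-0.07,"z":-0.003,"twist":0,"claw":0.85},{"x":-0.02,"y":-0.09,"z":-0.001,"twist":0,"claw":0.85},{"x":-0.02,"y":-0.09,"z":-0.001,"twist":0,"claw":0.85}]' 40
python3 g.py 610 5 255
python3 - <<'E'
from h import *
for c in ('wrist','scene','top'):
    p,d,K=snap(c,c+'10')
    for l in ('sample_bottle_centre','amber_bottle_centre','pan_top'):
        print(c,l,[(x['conf'],np.round(x['location'])) for x in finder.tip_of(c,l)[:2]])
np.save('pics/wrist10_T.npy',K['world_from_camera'])
E
```

```text
t: 24.88
tcp_pos: [611.6, 7.3, 255.7]
tool_rot: [-0.045, 0.903, 0.022, 0.426]
force: [0.2, -0.1, 0.7]
finger_gap: 72.3
tcp [611.6   7.3 255.7] tool d mm [ 1.7 -2.1 -1. ] q [-0.52  0.09  0.42  2.37  3.28  0.19 -1.73]
wrist sample_bottle_centre [(0.88, array([204., 314.]))]
wrist amber_bottle_centre [(0.9, array([209., 431.]))]
wrist pan_top []
scene sample_bottle_centre []
scene amber_bottle_centre []
scene pan_top []
top sample_bottle_centre [(0.6, array([172., 326.]))]
top amber_bottle_centre []
top pan_top [(0.87, array([217., 436.]))]
```

View pics/wrist10.png

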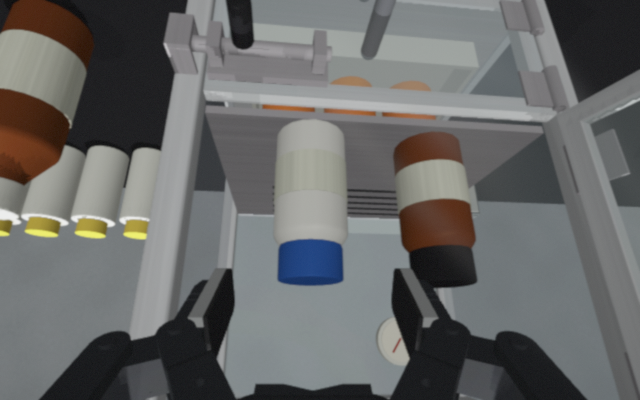

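View pics/scene10.png

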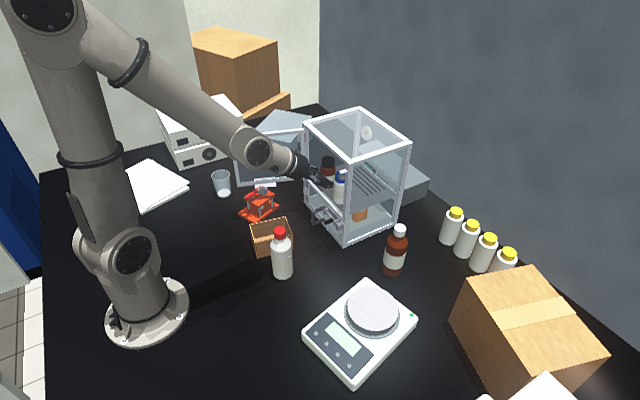

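Run:
```python
from h import *
d=np.load('pics/wrist10_d.npy');K=get_calibration('wrist')
K['world_from_camera']=np.load('pics/wrist10_T.npy')if 0 else K['world_from_camera']
for nm,cc,rows in(('sample',(270,352),(140,160,180,200,220,250,265)),('amber',(388,480),(150,180,210,230,260))):
  for r in rows:
    P=np.array([unproj(K,r,c,d[r,c]) for c in range(*cc) if d[r,c]>0])
    n=P[P[:,0]<P[:,0].min()+26]
    # circle fit centre with known radius
    from scipy.optimize import least_squares
    rad=26 if nm=='sample' and r<235 or nm=='amber' and r<245 else 22
    f=least_squares(lambda c:np.hypot(n[:,0]-c[0],n[:,1]-c[1])-rad,[n[:,0].min()+rad,n[:,1].mean()],loss='soft_l1')
    print(nm,r,len(n),'z',np.round(n[:,2].mean()),'ctr',np.round(f.x,1),'y',np.round(n[:,1].min()),np.round(n[:,1].max()))
u=atz(K,204,314,195);print(u);print(atz(K,209,431,195))
```

```text
sample 140 67 z 156.0 ctr [673.3  16.5] y -8.0 41.0
sample 160 68 z 172.0 ctr [672.6  16.5] y -9.0 42.0
sample 180 72 z 187.0 ctr [672.6  16.5] y -10.0 41.0
sample 200 74 z 201.0 ctr [673.1  16.4] y -10.0 41.0
sample 220 73 z 215.0 ctr [673.1  16.5] y -9.0 41.0
sample 250 64 z 234.0 ctr [673.   16.4] y -5.0 37.0
sample 265 66 z 243.0 ctr [673.1  16.3] y -5.0 38.0
amber 150 64 z 155.0 ctr [678.7 111.2] y 86.0 129.0
amber 180 70 z 180.0 ctr [678.1 111. ] y 85.0 133.0
amber 210 70 z 202.0 ctr [678.7 111.1] y 85.0 130.0
amber 230 72 z 217.0 ctr [678.8 111.2] y 85.0 129.0
amber 260 64 z 237.0 ctr [678.8 111. ] y 89.0 129.0
[674.77452663  19.83794223 195.        ]
[676.48618065 108.85342105 195.        ]
```

```bash
python3 g.py 688 18 191; python3 g.py 650 13 223
```

```text
tcp [611.7  11.5 255.8] tool d mm [  1.3  -1.7 100.3] q [-0.52  0.09  0.42  2.37  3.28  0.19 -1.73]
tcp [611.7  11.5 255.8] tool d mm [ 1.  -2.6 50.4] q [-0.52  0.09  0.42  2.37  3.28  0.19 -1.73]
```

```bash
python3 -m handwheel '[{"x":0.001,"y":-0.002,"z":0.025,"twist":0,"claw":0.85},{"x":0.001,"y":-0.002,"z":0.05,"twist":0,"claw":0.85},{"x":0.001,"y":-0.002,"z":0.075,"twist":0,"claw":0.85},{"x":0.001,"y":-0.002,"z":0.1,"twist":0,"claw":0.85},{"x":0.001,"y":-0.002,"z":0.1,"twist":0,"claw":0.85}]' 40
python3 g.py 688 18 191;  python3 - <<'E'
from h import *
snap('wrist','w11')
E
```

```text
t: 26.1
tcp_pos: [688.4, 17.5, 190.1]
tool_rot: [-0.047, 0.904, 0.023, 0.425]
force: [-0.6, 0.1, 0.7]
finger_gap: 73.0
tcp [688.4  17.5 190.1] tool d mm [-0.5  0.6 -0.9] q [-0.4   0.35  0.34  2.25  3.4   0.34 -1.9 ]
```

View pics/w11.png

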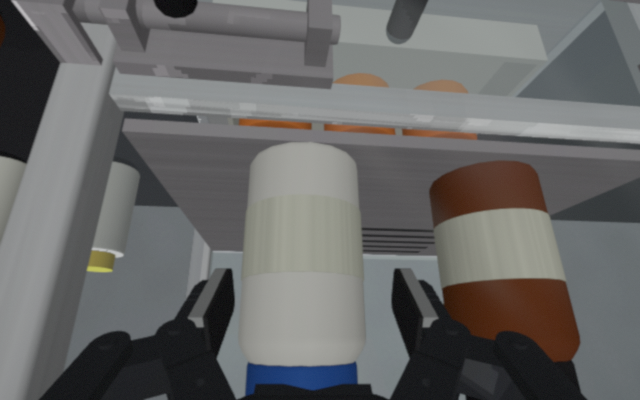

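```bash
python3 -m handwheel '[{"x":0,"y":0,"z":0,"twist":0,"claw":0.4},{"x":0,"y":0,"z":0,"twist":0,"claw":0.4},{"x":0,"y":0,"z":0,"twist":0,"claw":0.4}]' 45
python3 g.py 688 18 203;python3 g.py 640 8 206
```

```text
t: 26.52
tcp_pos: [688.0, 16.7, 192.4]
tool_rot: [-0.047, 0.903, 0.023, 0.426]
force: [-3.2, -2.0, 5.2]
finger_gap: 50.8
tcp [688.   16.7 192.4] tool d mm [-8.3  1.3 -6.6] q [-0.4   0.35  0.34  2.26  3.4   0.34 -1.9 ]
tcp [688.   16.7 192.4] tool d mm [ 20.4  -3.6 -46.2] q [-0.4   0.35  0.34  2.26  3.4   0.34 -1.9 ]
```

```bash
python3 -m handwheel '[{"x":-0.0085,"y":0,"z":-0.007,"twist":0,"claw":0.4},{"x":0.006,"y":0,"z":-0.027,"twist":0,"claw":0.4},{"x":0.021,"y":-0.002,"z":-0.047,"twist":0,"claw":0.4},{"x":0.036,"y":-0.003,"z":-0.066,"twist":0,"claw":0.4},{"x":0.052,"y":-0.004,"z":-0.085,"twist":0,"claw":0.4}]'
python3 -c "
from h import *
snap('wrist','w12')
s,R=st();x=s['tcp_pos'];print(R,s['q'])
from sim import run
W=[(590,-40,225),(580,-100,235),(570,-160,240),(560,-220,240),(560,-280,240),(555,-330,220),(552,-360,200),(552,-360,150)]
for t in W: print(t,np.round(R.T@(np.array(t)-x),0))
run(W,s['q'],R)
"
```

```text
t: 27.15
tcp_pos: [597.1, 5.7, 203.7]
tool_rot: [-0.049, 0.904, 0.024, 0.424]
force: [0.1, 0.4, -3.5]
finger_gap: 50.9
[[-0.63700559 -0.10689008  0.76341233]
 [-0.06503024  0.9942608   0.08495015]
 [-0.76811128  0.00446883 -0.64030078]] [-0.23785833  0.1850158   0.13831475  2.42995812  3.20930515  0.34856869
 -1.65402625]
(590, -40, 225) [-11. -44. -22.]
(580, -100, 235) [  -8. -102.  -41.]
(570, -160, 240) [  -2. -161.  -57.]
(560, -220, 240) [   8. -219.  -69.]
(560, -280, 240) [  12. -279.  -74.]
(555, -330, 220) [  34. -328.  -70.]
(552, -360, 200) [  53. -358.  -62.]
(552, -360, 150) [  92. -358.  -30.]
(590, -40, 225) [-0.06  0.13  0.08  2.41  3.51  0.29 -1.86] e 0.5 0.002
(580, -100, 235) [ 0.16  0.13  0.04  2.38  3.97  0.32 -2.19] e 0.5 0.001
(570, -160, 240) [ 0.29  0.14  0.08  2.35  4.31  0.4  -2.4 ] e 0.3 0.001
(560, -220, 240) [ 0.38  0.18  0.15  2.3   4.51  0.51 -2.49] e 0.2 0.001
(560, -280, 240) [ 0.2   0.28  0.49  2.26  4.51  0.68 -2.44] e 10.7 0.026
(555, -330, 220) [-0.13  0.63  1.16  2.2   4.51  1.19 -2.51] e 0.1 0.0
(552, -360, 200) [-0.03  0.69  1.11  2.16  4.49  1.24 -2.47] e 0.1 0.0
(552, -360, 150) [ 0.03  0.78  1.03  2.18  4.39  1.27 -2.37] e 0.1 0.0
```

View pics/w12.png

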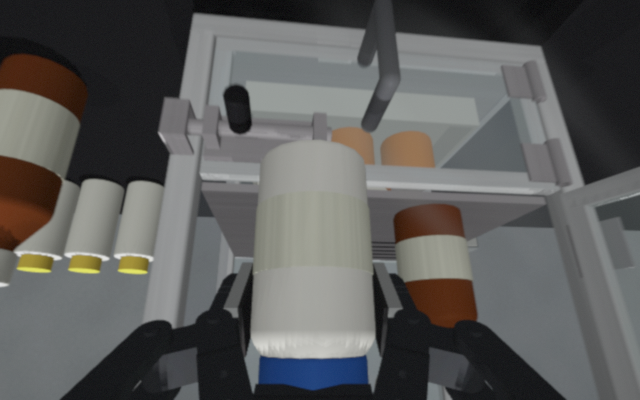

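```bash
cat > pan.py <<'E'
from h import *
for n in ('top10','scene10'):
    c=n[:-2];d=np.load(f'pics/{n}_d.npy');K=get_calibration(c);M=np.array(K['camera_matrix']);T=np.array(K['world_from_camera'])
    r,cc=np.mgrid[:400,:640];X=np.stack([(cc-M[0,2])/M[0,0]*d,-(r-M[1,2])/M[1,1]*d,-d],-1)@T[:3,:3].T+T[:3,3]
    m=(d>0)&(abs(X[:,:,2]-86)<6)&(abs(X[:,:,0]-538)<110)&(abs(X[:,:,1]+360)<110)
    p=X[m];e=cv2.minEnclosingCircle(p[:,:2].astype(np.float32));print(n,len(p),p.mean(0),p.min(0),p.max(0),e)
    # balance body
    m=(d>0)&(abs(X[:,:,2]-56)<8)&(abs(X[:,:,0]-500)<220)&(abs(X[:,:,1]+360)<200);print(cv2.minAreaRect(X[m][:,:2].astype(np.float32)))
E
python3 pan.py
```

```text
top10 1154 [ 539.0134304  -361.47785216   87.25096866] [ 471.58340167 -430.54352976   80.20110359] [ 607.95476754 -293.19527112   91.99015944] ((538.357177734375, -361.5672912597656), 70.6838607788086)
((532.33642578125, -386.8709716796875), (363.7438659667969, 351.5879821777344), 2.016963243484497)
scene10 1790 [ 536.37839575 -365.55354803   85.26911549] [ 469.20459853 -432.51673243   80.07232704] [ 608.24265022 -291.49913735   90.84734831] ((538.9976196289062, -361.8577575683594), 70.7925796508789)
((561.6524047851562, -421.6720275878906), (377.9654541015625, 337.81640625), 13.465107917785645)
```

```bash
python3 -m handwheel '[{"x":-0.011,"y":-0.044,"z":-0.022,"twist":0,"claw":0.4},{"x":-0.008,"y":-0.102,"z":-0.041,"twist":0,"claw":0.4},{"x":-0.002,"y":-0.16,"z":-0.057,"twist":0,"claw":0.4},{"x":0.008,"y":-0.215,"z":-0.069,"twist":0,"claw":0.4},{"x":0.008,"y":-0.215,"z":-0.069,"twist":0,"claw":0.4}]'
python3 -c "
from h import *
s,R=st();x=s['tcp_pos'];print(R,s['q'])
from sim import run
W=[(560,-280,240),(555,-330,220),(553,-361,200),(553,-361,150)]
for t in W: print(t,np.round(R.T@(np.array(t)-x),0))
run(W,s['q'],R)
"
```

```text
t: 27.82
tcp_pos: [562.5, -219.1, 241.5]
tool_rot: [-0.046, 0.904, 0.023, 0.425]
force: [1.1, -0.1, -2.3]
finger_gap: 50.9
[[-0.63480281 -0.10290978  0.76579042]
 [-0.06307499  0.99468502  0.08138341]
 [-0.77009541  0.00336019 -0.63791988]] [ 0.44165046  0.18066003  0.07603239  2.29083898  4.5021852   0.48688721
 -2.4906216 ]
(560, -280, 240) [  7. -60.  -6.]
(555, -330, 220) [  28. -110.   -1.]
(553, -361, 200) [  47. -140.    8.]
(553, -361, 150) [  85. -140.   40.]
(560, -280, 240) [ 0.25  0.27  0.43  2.26  4.51  0.66 -2.44] e 9.7 0.024
(555, -330, 220) [-0.12  0.61  1.13  2.2   4.51  1.16 -2.5 ] e 0.3 0.001
(553, -361, 200) [-0.02  0.67  1.08  2.16  4.49  1.21 -2.47] e 0.1 0.0
(553, -361, 150) [ 0.04  0.76  1.01  2.18  4.39  1.25 -2.37] e 0.1 0.0
```

```bash
python3 -m handwheel '[{"x":0.003,"y":-0.02,"z":-0.004,"twist":0,"claw":0.4},{"x":0.005,"y":-0.04,"z":-0.005,"twist":0,"claw":0.4},{"x":0.007,"y":-0.06,"z":-0.006,"twist":0,"claw":0.4},{"x":0.014,"y":-0.08,"z":-0.004,"twist":0,"claw":0.4},{"x":0.02,"y":-0.1,"z":-0.002,"twist":0,"claw":0.4}]'
python3 -c "
from h import *
s,R=st();x=s['tcp_pos'];print(R,s['q'])
W=[(555,-330,220),(553,-361,200),(553,-361,150)]
for t in W: print(t,np.round(R.T@(np.array(t)-x),0))
"
```

```text
t: 28.45
tcp_pos: [559.8, -316.1, 226.0]
tool_rot: [-0.049, 0.905, 0.024, 0.423]
force: [0.8, -0.8, -3.2]
finger_gap: 50.6
[[-0.63776176 -0.10825464  0.76258827]
 [-0.0684254   0.99412231  0.08389749]
 [-0.76718831  0.0013262  -0.64142056]] [-0.19767948  0.63888149  1.21862536  2.20736458  4.50241291  1.19994932
 -2.53243652]
(555, -330, 220) [  9. -13.  -1.]
(553, -361, 200) [ 27. -44.   8.]
(553, -361, 150) [ 66. -44.  40.]
```

```bash
python3 -m handwheel '[{"x":0.01,"y":-0.02,"z":0.003,"twist":0,"claw":0.4},{"x":0.027,"y":-0.044,"z":0.008,"twist":0,"claw":0.4},{"x":0.042,"y":-0.044,"z":0.02,"twist":0,"claw":0.4},{"x":0.054,"y":-0.044,"z":0.03,"twist":0,"claw":0.4},{"x":0.054,"y":-0.044,"z":0.03,"twist":0,"claw":0.4}]'
python3 g.py 553 -361 138
python3 - <<'E'
from h import *
for c in('scene','wrist','top'):
    p,d,K=snap(c,c+'13')
    print(c,[(l,[(x['conf'],np.round(x['location'])) for x in finder.tip_of(c,l)[:1]]) for l in ('sample_bottle_centre','pan_top','top_handle')])
E
python3 -c "
import cv2
a=cv2.imread('pics/scene13.png');cv2.imwrite('pics/scene13z.png',cv2.resize(a[180:380,270:470],None,fx=3,fy=3,interpolation=2))"
```

```text
t: 29.08
tcp_pos: [552.7, -360.9, 164.2]
tool_rot: [-0.046, 0.904, 0.025, 0.424]
force: [0.1, -1.0, -2.2]
finger_gap: 50.5
tcp [ 552.7 -360.9  164.2] tool d mm [20.  -0.3 17. ] q [ 0.    0.77  1.08  2.17  4.41  1.29 -2.41]
scene [('sample_bottle_centre', [(0.56, array([288., 376.]))]), ('pan_top', [(0.68, array([308., 372.]))]), ('top_handle', [])]
wrist [('sample_bottle_centre', [(0.85, array([278., 314.]))]), ('pan_top', [(0.59, array([119., 314.]))]), ('top_handle', [])]
top [('sample_bottle_centre', [(0.69, array([219., 443.]))]), ('pan_top', [(0.95, array([215., 437.]))]), ('top_handle', [(0.76, array([219., 240.]))])]
```

View pics/scene13z.png

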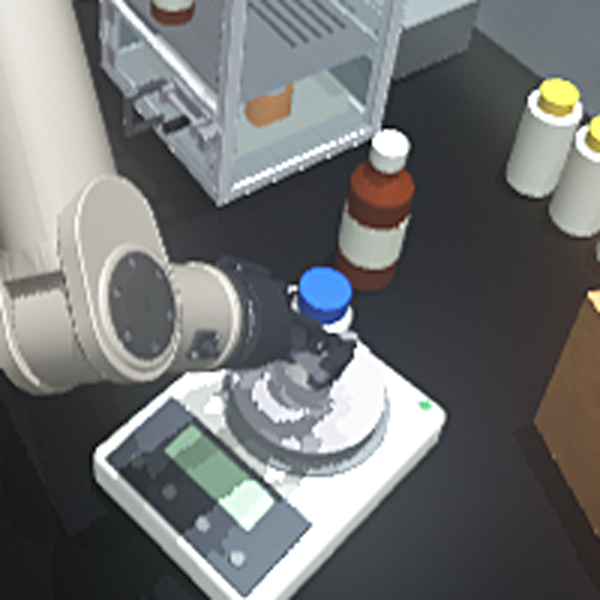

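View pics/wrist13.png

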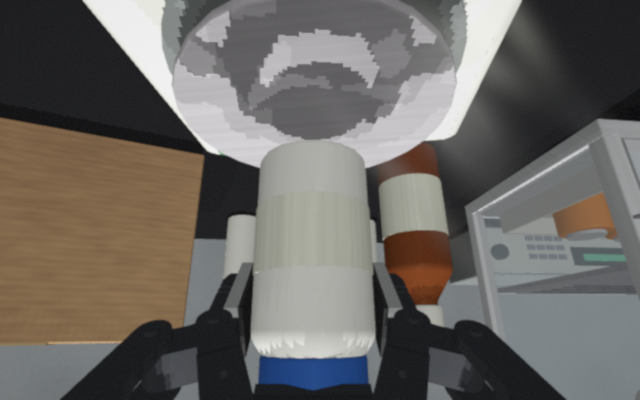

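View pics/top13.png

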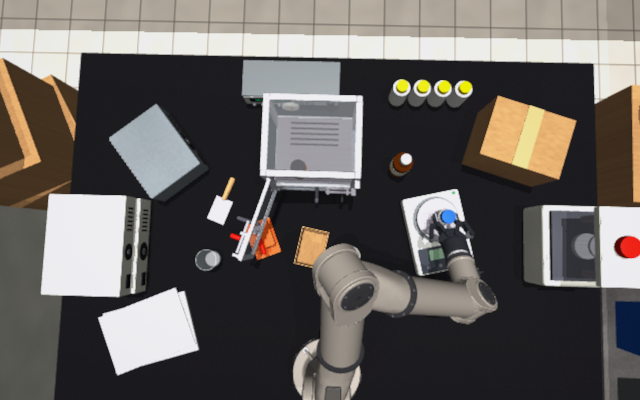

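Run:
```python
from h import *
p=cv2.imread('pics/top13.png').astype(int);K=get_calibration('top');d=np.load('pics/top13_d.npy')
m=(p[:,:,0]>120)&(p[:,:,2]<110)&(p[:,:,0]-p[:,:,2]>60);r,c=np.where(m);k=(c>420)&(c<470)&(r>200)&(r<235);r,c=r[k],c[k]
print(len(r),r.min(),r.max(),c.min(),c.max(),atz(K,(r.min()+r.max())/2,(c.min()+c.max())/2,220),np.median([unproj(K,a,b,d[a,b])[2] for a,b in zip(r,c)]))
```

```text
158 210 223 441 455 [ 537.76050144 -363.89137227  220.        ] 225.38863825366025
```

```bash
python3 -m handwheel '[{"x":0.006,"y":0,"z":0.005,"twist":0,"claw":0.4},{"x":0.012,"y":0,"z":0.01,"twist":0,"claw":0.4},{"x":0.016,"y":0,"z":0.0135,"twist":0,"claw":0.4},{"x":0.016,"y":0,"z":0.0135,"twist":0,"claw":0.4}]'
python3 -m handwheel '[{"x":0.0008,"y":0,"z":0.0007,"twist":0,"claw":0.4},{"x":0.0016,"y":0,"z":0.0013,"twist":0,"claw":0.4}]'
```

```text
t: 30.18
tcp_pos: [552.8, -361.6, 143.8]
tool_rot: [-0.046, 0.904, 0.025, 0.425]
force: [-0.2, 0.5, -1.8]
finger_gap: 51.2
t: 30.42
tcp_pos: [553.0, -361.9, 142.7]
tool_rot: [-0.046, 0.903, 0.024, 0.425]
force: [-0.3, 0.0, -2.1]
finger_gap: 50.9
```

```bash
python3 -m handwheel '[{"x":0.0008,"y":0,"z":0.0007,"twist":0,"claw":0.4},{"x":0.0016,"y":0,"z":0.0013,"twist":0,"claw":0.4}]'
python3 -m handwheel '[{"x":0.0008,"y":0,"z":0.0007,"twist":0,"claw":0.4},{"x":0.0016,"y":0,"z":0.0013,"twist":0,"claw":0.4}]'
```

```text
t: 30.68
tcp_pos: [553.0, -361.7, 140.5]
tool_rot: [-0.046, 0.904, 0.024, 0.425]
force: [0.2, 1.0, -3.2]
finger_gap: 50.9
t: 30.92
tcp_pos: [553.0, -361.8, 138.4]
tool_rot: [-0.046, 0.904, 0.024, 0.425]
force: [-0.3, 0.7, 0.4]
finger_gap: 50.6
```

```bash
python3 -m handwheel '[{"x":0.0008,"y":0,"z":0.0006,"twist":0,"claw":0.4},{"x":0.0008,"y":0,"z":0.0006,"twist":0,"claw":0.4}]'
```

```text
t: 31.18
tcp_pos: [553.0, -361.8, 138.0]
tool_rot: [-0.046, 0.903, 0.024, 0.426]
force: [-2.0, 1.4, 2.9]
finger_gap: 50.8
```

```bash
python3 -m handwheel '[{"x":0,"y":0,"z":0,"twist":0,"claw":0.65},{"x":0,"y":0,"z":0,"twist":0,"claw":0.7},{"x":0,"y":0,"z":0,"twist":0,"claw":0.85},{"x":0,"y":0,"z":0,"twist":0,"claw":0.85}]' 20
python3 - <<'E'
from h import *
snap('wrist','w14');go([552,-361,138])
E
```

```text
t: 31.68
tcp_pos: [552.9, -361.8, 137.4]
tool_rot: [-0.046, 0.904, 0.024, 0.425]
force: [0.7, 0.0, 0.1]
finger_gap: 72.9
tcp [ 552.9 -361.8  137.4] tool d mm [ 0.1  0.9 -1. ] q [ 0.03  0.82  1.03  2.18  4.35  1.3  -2.36]
```

View pics/w14.png

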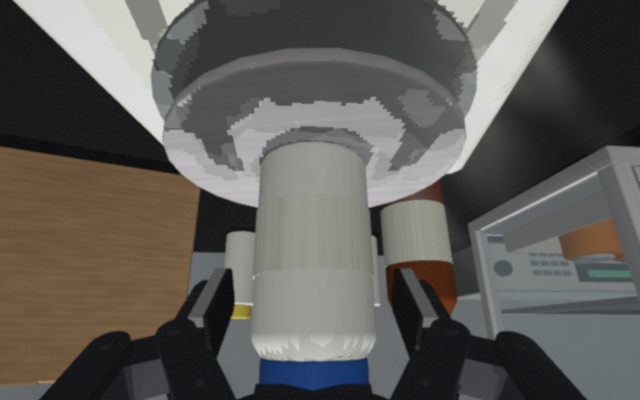

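Bottle stands on the pan, both fingers clear. Retreat along the tool axis; first check with the model.

```bash
python3 -c "
from h import *
s,R=st()
from sim import run
x=s['tcp_pos']
run([x-R[:,2]*40,x-R[:,2]*80,x-R[:,2]*80+[0,0,100]],s['q'],R)"
python3 -m handwheel '[{"x":0,"y":0,"z":-0.02,"twist":0,"claw":0.85},{"x":0,"y":0,"z":-0.04,"twist":0,"claw":0.85},{"x":0,"y":0,"z":-0.06,"twist":0,"claw":0.85},{"x":0,"y":0,"z":-0.08,"twist":0,"claw":0.85},{"x":0,"y":0,"z":-0.08,"twist":0,"claw":0.85}]'
python3 g.py 552 -361 138
```

```text
[ 522.272608   -365.12710163  162.86443681] [ 0.04  0.77  1.09  2.21  4.43  1.32 -2.36] e 0.0 0.0
[ 491.62067868 -368.45117319  188.34795653] [ 0.05  0.71  1.15  2.23  4.51  1.34 -2.36] e 0.1 0.0
[ 491.62067868 -368.45117319  288.34795653] [-0.09  0.82  1.46  2.18  4.51  1.58 -2.52] e 26.2 0.042
t: 32.35
tcp_pos: [491.0, -369.3, 188.9]
tool_rot: [-0.046, 0.904, 0.023, 0.425]
force: [0.3, 0.5, -0.6]
finger_gap: 72.8
tcp [ 491.  -369.3  188.9] tool d mm [ 0.   1.8 79.8] q [ 0.03  0.75  1.19  2.23  4.5   1.39 -2.37]
```

```bash
python3 -m handwheel '[{"x":0,"y":0,"z":-0.02,"twist":0,"claw":0.85},{"x":0,"y":0,"z":-0.04,"twist":0,"claw":0.85},{"x":0,"y":0,"z":-0.04,"twist":0,"claw":0.85}]'
python3 - <<'E'
from h import *
for c in('scene','top','wrist'):
    p,d,K=snap(c,c+'15')
    print(c,[(l,[(x['conf'],np.round(x['location'])) for x in finder.tip_of(c,l)[:1]]) for l in ('sample_bottle_centre','pan_top','top_handle','amber_bottle_centre')])
p=cv2.imread('pics/top15.png').astype(int);K=get_calibration('top');d=np.load('pics/top15_d.npy')
m=(p[:,:,0]>120)&(p[:,:,2]<110)&(p[:,:,0]-p[:,:,2]>60);r,c=np.where(m);k=(c>420)&(c<470)&(r>200)&(r<235);r,c=r[k],c[k]
print(atz(K,(r.min()+r.max())/2,(c.min()+c.max())/2,196),np.median([unproj(K,a,b,d[a,b])[2] for a,b in zip(r,c)]))
s,R=st();print(s['tcp_pos'],s['force'],s['joint_velocities'])
E
```

```text
t: 32.72
tcp_pos: [460.7, -372.3, 212.3]
tool_rot: [-0.046, 0.904, 0.023, 0.424]
force: [0.3, -0.8, 0.5]
finger_gap: 72.6
scene [('sample_bottle_centre', [(0.85, array([293., 375.]))]), ('pan_top', [(0.94, array([306., 372.]))]), ('top_handle', [(0.72, array([269., 387.]))]), ('amber_bottle_centre', [(0.97, array([172., 326.]))])]
top [('sample_bottle_centre', [(0.57, array([217., 442.]))]), ('pan_top', [(0.7, array([217., 434.]))]), ('top_handle', [(0.7, array([216., 242.]))]), ('amber_bottle_centre', [])]
wrist [('sample_bottle_centre', [(0.8, array([199., 313.]))]), ('pan_top', [(0.16, array([157., 385.]))]), ('top_handle', []), ('amber_bottle_centre', [])]
[ 537.35679005 -362.30316193  196.        ] 197.79667658663107
[ 460.95645628 -371.74429036  213.87222766] [ 0.30826402  0.20684185 -0.38663858] [ 0.00105817  0.00186067  0.00218671 -0.00098134 -0.00110686  0.00026284
  0.00129763]
```

View pics/top15.png

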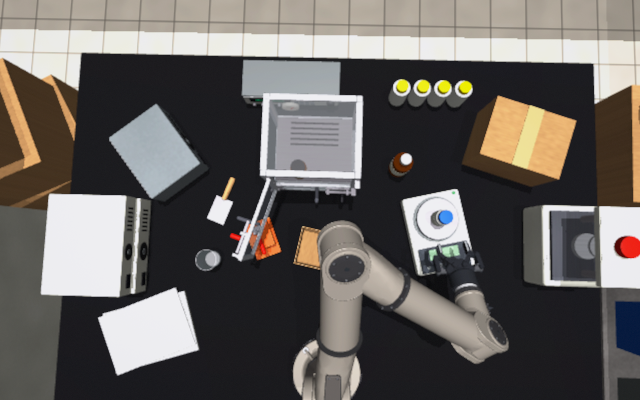

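View pics/scene15.png

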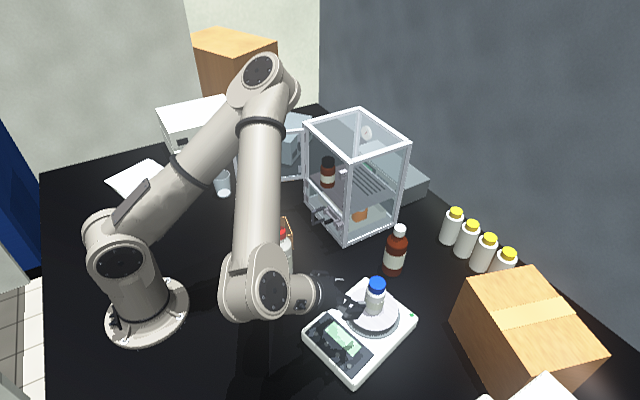

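View pics/wrist15.png

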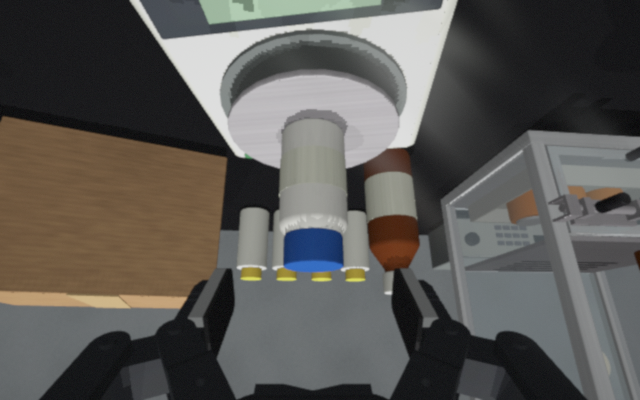

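```bash
python3 -c "
from h import *
print(order.finish_job()); print(manip.observe()['t'])"
```

```text
the job is handed in; nothing more can be done
None
the job is handed in; nothing more can be done
```

I drew the top bolt, swung the top half of the door wide open, and stood the sample bottle on the balance pan. The job was handed in at about 33 s; no verdict was reported.

**How the tool was tilted:** the moves only allow shifts and a turn about the tool's own axis. The roof stops a downward-pointing gripper from reaching the bottle. I therefore drove the arm against its upper reach limit until the tool leaned about 50° forward, and worked in that pose.

**What was done:**
- **Bolt:** gripped the knob and drew it about 33 mm.
- **Door:** pulled it part open by the knob, which slipped out of the grip towards the end. I then pushed from inside the leaf to past square; by eye from the top camera it stands at about 1.9 rad.
- **Bottle:** gripped it at 45 N, lifted it out upright and lowered it until the wrist force showed contact (about 3 N, pressing lightly). I then opened the fingers and backed away.

**Last checks:**
- **Bottle position:** the cap centre is at (537, -362) against a pan centre of (538.5, -361.6), and its top is about 198 mm over the bench (196 expected). It looks upright.
- **Robot:** the wrist force is near zero and the gripper is well clear of the bottle.
- **Other things:** the bottom half and its bolt look untouched, and the amber bottle looks in place. The bystanders I could see were where they started.
- **Not fully confirmed:** the arm hid the reagent bottle in the last top picture; only its cap shows in the last scene picture, in its old place. I did not measure the bystanders or the bottom bolt numerically at the end. The finder's scene-camera report for the top handle was clearly wrong and I ignored it.

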